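# Load the battery dock and switch it to charge

### The job

First throw the selector's lever into its off notch (the end notch with neither pin nor stud beside it), then slide every loose battery pack fully home into its own sleeve of the dock. When all are in, swing the dock's cover fully shut, and last of all throw the lever into the notch marked by the tall pointed pin and leave it clicked in there. Do not knock over the mug or the candle.

Things in the scene. Friction and masses are not known exactly. Their poses are not given: they have to be found in the camera images.
- dock: White charging dock, 190 (x) by 246 (y) by 44 mm; origin: centre of underside, +x is its back. Front, x -95 to +20 mm: open flat deck, top 8 mm up. Back, x +20 to +95: four roofed sleeves, open to -x, each 39 wide, 28.5 high, end wall at x = +89; dividers have rounded noses. A pack fully home touches the end wall: its middle is at x = +34 and 41 mm stick out.
- cover (a joint): Hinge of the dock's grey cover flap, rad: 0 = shut, level over the deck; grows as it swings up and back (to 2.1). Stiff: it stays where it is left. The flap is a plate 105 mm long from hinge to free edge, 244 mm wide, 5 mm thick, with a 14 mm lip downward at the free edge.
- cover_hinge (a point): Point on the cover's hinge line, at the dock's middle (dock x = +20 mm, 50 mm above the underside); the line runs along the dock's y. Underside of the flap lies on this line; its outer face is 5 mm off.
- cover_edge (a point): Middle of the cover's free edge, 105 mm from the hinge line. On the outer face, centred 90 mm from the hinge, stands a black grip rib: 14 mm thick, 60 mm long along y, 20 mm high.
- selector: Grey selector unit on the table, 190 (x) by 184 (y) by 40 mm. Origin: centre of its underside. A steel lever turns on its top about an upright pivot, over a toothed steel quadrant with three notches; a spring makes the lever click into a notch.
- lever (a joint): Angle of the selector's lever, rad: it grows counter-clockwise seen from above. Notches at -0.6 (the off notch), 0 and 0.6; at 0 the lever points to the unit's -x. Needs about 3 N at the knob to leave a notch.
- lever_knob (a point): Centre of the lever's upright black knob, 85 mm from the pivot: a cylinder 22 mm across and 38 mm high (from 19 mm below this point to 19 mm above); the lever's flat bar runs just under it.
- lever_pivot (a point): The lever's pivot, on the turning axis, 48 mm above the table.
- mark: Tall pointed steel pin, 14 mm foot, 26 mm high, on the selector's top beside one of the two working notches, 142 mm from the pivot: it marks that notch. Origin at its foot.
- stud: Low flat steel stud, 14 mm across, 5 mm high, beside the other working notch. Origin at its foot.
- bay1 (a point): Mouth of sleeve 1 (1 is at the dock's -y side, then 62 mm apart towards +y): middle of its width, on the deck's top.
- bay2 (a point): Mouth of sleeve 2 (1 is at the dock's -y side, then 62 mm apart towards +y): middle of its width, on the deck's top.
- bay3 (a point): Mouth of sleeve 3 (1 is at the dock's -y side, then 62 mm apart towards +y): middle of its width, on the deck's top.
- bay4 (a point): Mouth of sleeve 4 (1 is at the dock's -y side, then 62 mm apart towards +y): middle of its width, on the deck's top.
- notch1 (a point): The selector's first working notch (lever at 0), on the quadrant 117 mm from the pivot. The pin or stud beside it stands 25 mm further out.
- notch2 (a point): The selector's second working notch (lever at 0.6), on the quadrant 117 mm from the pivot. The pin or stud beside it stands 25 mm further out.
- pack1: Black battery pack, a block 110 (x) by 36 (y) by 26 mm (z) with a grey label on top and contacts at both ends, either end may go first, either face up; lies on the table. Origin: centre of its underside. About 0.13 to 0.25 kg. May be absent.
- pack2: Black battery pack, a block 110 (x) by 36 (y) by 26 mm (z) with a grey label on top and contacts at both ends, either end may go first, either face up; lies on the table. Origin: centre of its underside. About 0.13 to 0.25 kg. May be absent.
- pack3: Black battery pack, a block 110 (x) by 36 (y) by 26 mm (z) with a grey label on top and contacts at both ends, either end may go first, either face up; lies on the table. Origin: centre of its underside. About 0.13 to 0.25 kg. May be absent.
- pack4: Black battery pack, a block 110 (x) by 36 (y) by 26 mm (z) with a grey label on top and contacts at both ends, either end may go first, either face up; lies on the table. Origin: centre of its underside. About 0.13 to 0.25 kg. May be absent.
- mug: White mug, 80 mm across, 90 mm high, handle to its +y, a bystander. Origin: centre of its underside.
- candle: Glass jar candle, 66 mm across, 70 mm high, a bystander. Origin: centre of its underside.
There are look-alikes about, which are no part of the job. Leave any orange or red look-alike of the pack4 alone.

How it is judged:
On the way, in this order (a step that is already met when the one before it is completed fails the run):
1. the lever rests in the off notch (value of joint lever between -0.69 and -0.51 rad and velocity of joint lever between -0.1 and 0.1 rad/s), for 0.2 s.
2. every pack is fully home in a sleeve, with the lever still off (x of pack1 in the frame of dock between 0.029 and 0.042 m and z of pack1 in the frame of dock between 0.003 and 0.038 m and y of pack1 in the frame of dock between -0.115 and 0.115 m and angle between the x axis of each of pack1, pack2, pack3, pack4 and the x axis of dock, either way round below 0.12 rad and x of pack2 in the frame of dock between 0.029 and 0.042 m and z of pack2 in the frame of dock between 0.003 and 0.038 m and y of pack2 in the frame of dock between -0.115 and 0.115 m and x of pack3 in the frame of dock between 0.029 and 0.042 m and z of pack3 in the frame of dock between 0.003 and 0.038 m and y of pack3 in the frame of dock between -0.115 and 0.115 m and x of pack4 in the frame of dock between 0.029 and 0.042 m and z of pack4 in the frame of dock between 0.003 and 0.038 m and y of pack4 in the frame of dock between -0.115 and 0.115 m and value of joint lever between -0.69 and -0.51 rad), for 0.2 s.
3. the cover is shut over the loaded packs, with the lever still off (all of step 2 and value of joint cover below 0.06 rad), for 0.2 s.
4. the lever is in the notch with the pointed pin (value of joint cover below 0.06 rad and ((horizontal distance between mark and notch1 below 0.04 m and value of joint lever between -0.09 and 0.09 rad) or (horizontal distance between mark and notch2 below 0.04 m and value of joint lever between 0.51 and 0.69 rad))), for 0.2 s.
At the end, for the whole second after the job is handed in: Every pack lies fully home in a sleeve (within 5 mm of the end wall, square to within 0.12 rad), the cover is shut (under 0.06 rad), and the lever rests within 0.09 rad of the notch with the tall pointed pin (all of step 4 and x of pack1 in the frame of dock between 0.029 and 0.042 m and z of pack1 in the frame of dock between 0.003 and 0.038 m and y of pack1 in the frame of dock between -0.115 and 0.115 m and angle between the x axis of each of pack1, pack2, pack3, pack4 and the x axis of dock, either way round below 0.12 rad and x of pack2 in the frame of dock between 0.029 and 0.042 m and z of pack2 in the frame of dock between 0.003 and 0.038 m and y of pack2 in the frame of dock between -0.115 and 0.115 m and x of pack3 in the frame of dock between 0.029 and 0.042 m and z of pack3 in the frame of dock between 0.003 and 0.038 m and y of pack3 in the frame of dock between -0.115 and 0.115 m and x of pack4 in the frame of dock between 0.029 and 0.042 m and z of pack4 in the frame of dock between 0.003 and 0.038 m and y of pack4 in the frame of dock between -0.115 and 0.115 m and velocity of joint lever between -0.1 and 0.1 rad/s and linear speed of each of pack1, pack2, pack3, pack4 below 0.02 m/s); the robot touches nothing.
It fails at once if the mug is knocked over (angle between mug's own z axis and vertical above 0.6 rad).
It fails at once if the candle is knocked over (angle between candle's own z axis and vertical above 0.6 rad).
Of pack1, pack2, pack3, pack4 only 2 to 4 are there at a start; the rules pass over those that are not, and their reading is None.
At some moment in a run one of pack1, pack2, pack3, pack4 may be knocked a few centimetres aside while the robot is not near it.
Once in a run the grip may slacken for a moment while it holds something.
It also fails if it takes over 210 s, if anything falls off the work surface, if the arm or the gripper's body presses on something with over 40 N, if the wrist force passes 120 N, or if a joint passes its speed limit or range.

### The arm

A 6-joint arm with a two-finger parallel gripper is mounted at the origin on the work surface. World frame = base frame: x ahead of the robot, y to its left, z up, the work surface at z = 0. Lengths are in m, angles in rad, forces in N, time in s.
With the tool pointing down it reaches from about 0.3 to 0.85 m from the base axis. Payload 4.2 kg.
Tool frame: the origin (TCP) lies midway between the tips of the shut fingers; the grasp point (between the pads) lies 19 mm behind it; z points along the fingers, y is the line along which they close (so a half turn about z gives the same grasp; the last joint's range is limited). The gripper opens to 91 mm and grips with 3 to 60 N. Pads are 32 mm wide; open, the fingers measure 118 mm over their backs; the gripper's body (76 mm by 178 mm) begins 60 mm behind the grasp point.
Start: joints at [-1.256, 0.32, 1.565, -0, 1.257, -0.02], TCP at [0.189, -0.543, 0.175] pointing down, gripper open.
Joint ranges: [-3.11, 3.11], [-0.84, 2.01], [0.21, 2.61], [-1.34, 4.49], [0.05, 2.63], [-2.56, 2.56]. Speed limits (rad/s): [2.57, 2.57, 3.14, 3.14, 3.14, 3.14].

### API

Orientations are given as a unit quaternion [w, x, y, z].
In Python, from workcell import r gives the robot as it stands. The module is installed in compiled form; this text tells all that it offers.
- The arm moves only by the tool move_arm, never from a script. Its argument "deltas" is a list of rows, each a list of 7 numbers: the shift along the world's x, y, z in mm, then the turn, a rotation vector about the world's x, y, z in degrees, then the finger opening in mm, from 0 to 91.2. A call has 1 to 8 rows; each row shifts and turns the commanded pose from where the row before left it; what a row does not reach is not made up. A row lasts 1/8 s, in which the tool goes at most 62.5 mm and 10.7 degrees, less where a joint would pass 70% of its speed; a pose out of reach is approached as far as the arm can. A call is refused whole if a number of a shift passes 62.5 or a number of a turn 10.7, either way. A call with a gripper value outside its range is refused whole. The fingers move at their own pace and stop on an object; the grip force is fixed at half the most. Time passes only in rows, so rows that do not move let the fingers close. It gives the time, the measured TCP pose, the force, the opening and the grip force at its end, in the units of the state.
- r.observe(): the state, without advancing time (a new reading comes with each control period).
- r.read_camera(name): name is "scene" or "top" or "wrist"; returns (picture, depth): 420x560x3 uint8, red, green, blue; 420x560 float32, m along the optical axis (not along the pixel's ray), 0 where there is no reading.
- r.camera_model(name): a dict with "mtx" (3x3 intrinsics, pixels), "R" (3x3) and "t" (3): a world point X has camera coordinates R X + t; the wrist camera has in their place "tool_from_camera" (4x4, takes a point from camera to tool coordinates, whose origin is the TCP and whose axes are the flange's). Camera axes: x right, y down, z forward; pixel columns grow to the right and rows downward; lengths in m; the calibration is good to about 2 mm. A picture is of the moment at which its call begins: read the wrist's pose just before it. camera_model takes no time and is no camera call.
- r.close_job(): hands the job in; it is judged then, once.
The state is a dict: "time_s": time; "q": joint angles; "joint_vel": joint speeds; "joint_efforts": joint torques, N m; "tcp_pos": TCP position; "orientation": TCP orientation; "contact_force": force on the tool from outside, world axes, zero at the start; "torque": the same for the moment, N m; "finger_gap": opening from 0.0 (shut) to 1.0 (fully open); "grip_force": force on a finger pad.
Only numpy, scipy, OpenCV 4.12 (cv2) and the standard library are available. Lean on these libraries where they do the work, as an engineer would, in place of code of your own. Each camera call takes 0.05 s, during which the arm holds its last target. There are 200 camera calls.

## Working session

There is one attempt and no reset: what is moved stays moved. The work goes in short steps, Python scripts to look and compute and a tool call to move; the robot and the scene stay as the last step left them, time stands still between calls to the robot, and variables do not carry over. Pictures are saved under pics/ and viewed, at most 14 in all, crops included, and the job is handed in when it is done.

Besides the shell and the picture viewer there is one more tool, called after "Request:" as name(argument=value, ...) on one line, values as JSON. move_arm: Moves the arm, as the interface text tells. Its arguments: {"type":"object","properties":{"deltas":{"type":"array","items":{"type":"array","items":{"type":"number"}}}},"required":["deltas"]}

```bash
mkdir -p pics; cat > h.py <<'E'
import numpy as np,cv2
from workcell import r
from scipy.spatial.transform import Rotation as Rn
def cam(n,f=None):
    s=r.observe();im,d=r.read_camera(n)
    m=r.camera_model(n);K=np.array(m['mtx'])
    if n=='wrist':
        T=np.array(m['tool_from_camera']);q=s['orientation']
        Rt=Rn.from_quat([q[1],q[2],q[3],q[0]]).as_matrix()
        A=Rt@T[:3,:3];b=Rt@T[:3,3]+np.array(s['tcp_pos'])
    else:
        R=np.array(m['R']);A=R.T;b=-R.T@np.array(m['t'])
    if f: cv2.imwrite('pics/'+f,im[:,:,::-1]); np.savez('pics/'+f[:-4]+'.npz',im=im,d=d,K=K,A=A,b=b)
    return im,d,K,A,b
def world(d,K,A,b):
    v,u=np.mgrid[:d.shape[0],:d.shape[1]]
    c=np.stack([(u-K[0,2])/K[0,0]*d,(v-K[1,2])/K[1,1]*d,d],-1)
    P=c@A.T+b; P[d==0]=np.nan
    return P
def ld(f):
    z=np.load('pics/'+f+'.npz');return z['im'],z['d'],z['K'],z['A'],z['b']
E
python3 - <<'E'
from h import *
for n in('top','scene'):
    im,d,K,A,b=cam(n,n+'1.png');print(n,K.round(1).tolist(),A.round(2).tolist(),b.round(3))
s=r.observe();print(s)
print(r.camera_model('wrist'))
E
```

```text
top [[522.7, 0.0, 276.6], [0.0, 522.7, 213.0], [0.0, 0.0, 1.0]] [[-0.04, -0.97, 0.23], [-1.0, 0.04, -0.01], [0.0, -0.23, -0.97]] [ 0.165 -0.04   1.536]
scene [[521.1, 0.0, 274.4], [0.0, 521.1, 205.5], [0.0, 0.0, 1.0]] [[0.88, 0.32, -0.34], [0.47, -0.62, 0.63], [-0.01, -0.71, -0.7]] [ 0.942 -0.909  1.016]
{'time_s': 0.1, 'q': array([-1.25595778e+00,  3.20233078e-01,  1.56552193e+00,  1.10358236e-05,
        1.25740120e+00, -1.99871025e-02]), 'joint_vel': array([-0.00037036, -0.00202091, -0.0028829 ,  0.00048823,  0.00037878,
       -0.00031752]), 'joint_efforts': array([ 2.57862048e-04, -4.13334095e+01, -2.32510042e+01,  7.28337653e-02,
        4.22292575e-02, -5.81528025e-05]), 'tcp_pos': array([ 0.1888047 , -0.54259099,  0.1741151 ]), 'orientation': array([-7.74067440e-04,  9.86019155e-01,  1.66630171e-01, -1.09646092e-04]), 'contact_force': array([ 0.56496483,  0.15612448, -0.03529328]), 'torque': array([-0.01886907,  0.00109742, -0.00928008]), 'grip_force': 0.0, 'finger_gap': 1.0011001297476676}
{'mtx': array([[309.73332698,   0.        , 286.71705764],
       [  0.        , 309.73332698, 216.19599626],
       [  0.        ,   0.        ,   1.        ]]), 'tool_from_camera': array([[ 5.17808739e-04, -9.62743278e-01, -2.70416552e-01,
         7.70394966e-02],
       [ 9.99999830e-01,  4.26167994e-04,  3.97602432e-04,
         1.59540860e-04],
       [-2.67546190e-04, -2.70416712e-01,  9.62743336e-01,
        -2.09499546e-01],
       [ 0.00000000e+00,  0.00000000e+00,  0.00000000e+00,
         1.00000000e+00]])}
```

View pics/top1.png

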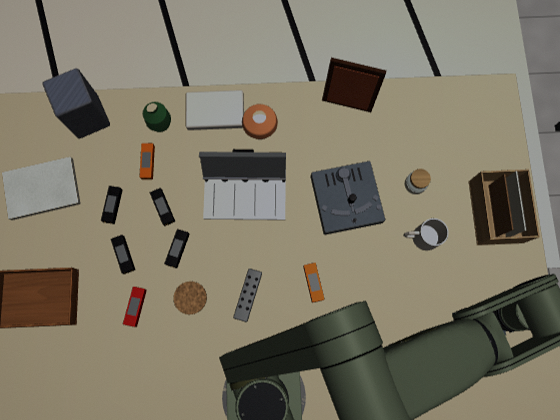

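View pics/scene1.png

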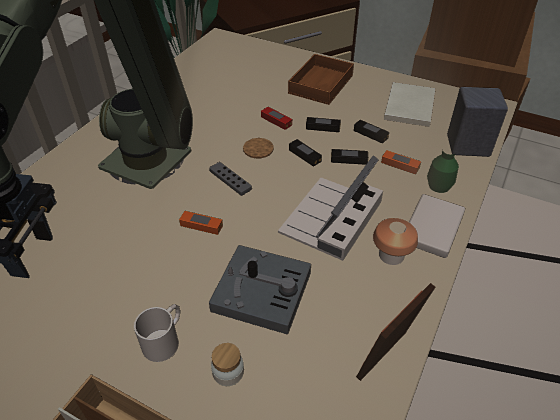

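The top view shows four black packs at (112,204), (162,207), (122,254) and (177,248). The look-alikes are orange at (147,160) and (314,282), red at (134,306), and a remote at (248,295). The dock is at (245,190) with its cover up, the selector at (348,197), the mug at (432,235) and the candle at (418,181).

```bash
python3 - <<'E'
from h import *
im,d,K,A,b=ld('top1');P=world(d,K,A,b)
dark=((im.max(2)<60)&(P[...,2]>0.012)&(P[...,2]<0.06)).astype(np.uint8)
dark=cv2.morphologyEx(dark,cv2.MORPH_CLOSE,np.ones((9,9)))
n,l,st,c=cv2.connectedComponentsWithStats(dark)
for i in range(1,n):
    if 150<st[i,4]<1500:
        m=(l==i)&(P[...,2]>.012);q=P[m];z=np.median(q[:,2])
        (cx,cy),(w,h),a=cv2.minAreaRect((q[np.abs(q[:,2]-z)<.006][:,:2]*1000).astype(np.float32))
        print(c[i].round(),st[i,4],'z',z.round(4),'xy',round(cx),round(cy),'wh',round(w),round(h),'a',round(a,1))
crop=im[140:245,190:400];cv2.imwrite('pics/c1.png',cv2.resize(crop,None,fx=3.8,fy=3.8,interpolation=cv2.INTER_CUBIC)[:,:,::-1])
for u,v in[(245,200),(204,219),(285,219),(205,180),(285,180),(347,173),(350,199),(352,195),(418,181),(432,235),(325,215),(375,210)]:print(u,v,P[v,u].round(3))
E
```

```text
[ 94. 124.] 344 z 0.0392 xy 841 481 wh 72 151 a 69.4
[347. 101.] 473 z 0.0391 xy 860 -294 wh 159 13 a 72.4
[343. 177.] 432 z 0.0415 xy 620 -261 wh 51 107 a 12.4
[246. 177.] 311 z 0.0569 xy 625 34 wh 239 15 a 87.5
[340. 217.] 336 z 0.0361 xy 502 -230 wh 253 126 a 53.0
[496. 212.] 1480 z 0.0452 xy 496 -718 wh 142 199 a 89.3
[111. 204.] 487 z 0.0248 xy 566 434 wh 38 110 a 78.6
[162. 207.] 447 z 0.0251 xy 552 281 wh 112 35 a 21.4
[437. 230.] 151 z 0.0396 xy 439 -524 wh 64 21 a 24.8
[176. 248.] 480 z 0.025 xy 425 238 wh 37 109 a 69.6
[122. 254.] 483 z 0.0251 xy 414 396 wh 109 37 a 18.4
[ 50. 289.] 528 z 0.0306 xy 296 635 wh 156 217 a 0.7
[249. 293.] 409 z 0.018 xy 280 33 wh 37 118 a 71.0
245 200 [0.566 0.034 0.005]
204 219 [0.512 0.158 0.007]
285 219 [ 0.502 -0.084  0.004]
205 180 [0.627 0.151 0.028]
285 180 [ 0.609 -0.088  0.053]
347 173 [ 0.619 -0.271  0.065]
350 199 [ 0.53  -0.268  0.105]
352 195 [ 0.543 -0.275  0.098]
418 181 [ 0.584 -0.476  0.07 ]
432 235 [ 0.434 -0.52   0.004]
325 215 [ 0.501 -0.201  0.042]
375 210 [ 0.509 -0.348  0.044]
```

View pics/c1.png

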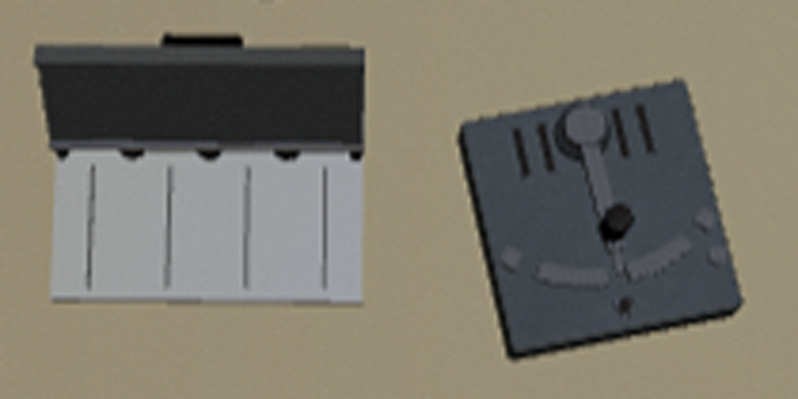

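Request:
move_arm(deltas=[[0,0,53,0,0,0,91],[50,53,53,0,0,0,91],[55,60,0,0,0,0,91],[55,60,0,0,0,0,91],[55,60,0,0,0,0,91],[55,60,0,0,0,0,91],[55,60,0,0,0,0,91],[55,60,0,0,0,0,91]])

```text
time_s: 1.1
tcp_pos: [0.478, -0.2282, 0.2644]
orientation: [0.0, 0.986, 0.167, -0.0]
contact_force: [0.1, -0.8, -0.3]
finger_gap: 1.0
grip_force: 0.0
```

```bash
python3 - <<'E'
from h import *
im,d,K,A,b=cam('wrist','w1.png');s=r.observe();print(s['tcp_pos'],s['time_s'],s['q'].round(2))
E
```

```text
[ 0.48299159 -0.22191644  0.26397161] 1.15 [-0.46  0.21  1.5   0.01  1.44  0.77]
```

View pics/w1.png

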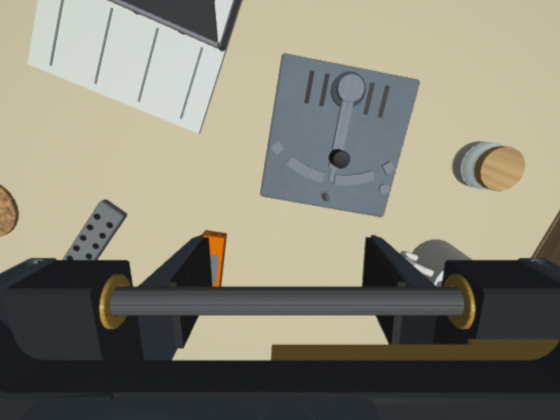

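The selector lies at (340,135) with the lever at about 0. Beside the notches stand something dark and pointed at (326,196), by notch 1, and a flat grey piece at (385,188), by notch 2. I'll check their heights and the geometry.

```bash
python3 - <<'E'
from h import *
im,d,K,A,b=ld('w1');P=world(d,K,A,b);Z=P[...,2]
def top(u,v,w=5):
    z=Z[v-w:v+w+1,u-w:u+w+1];i=np.nanargmax(z);p=P[v-w:v+w+1,u-w:u+w+1].reshape(-1,3);q=p[p[:,2]>np.nanmax(z)-.004];print((u,v),'max',np.nanmax(z).round(4),'med',np.nanmedian(z).round(4),'ctr',q.mean(0).round(4))
for u,v in[(326,196),(385,188),(278,148),(388,167),(340,158),(351,88)]:top(u,v)
# selector outline
for name,zr in(('sel',(.034,.046)),):
    m=((Z>zr[0])&(Z<zr[1])).astype(np.uint8);n,l,st,c=cv2.connectedComponentsWithStats(m)
    i=l[130,310];q=P[l==i][:,:2]*1000;print(cv2.minAreaRect(q.astype(np.float32)),np.median(Z[l==i]))
q=P[(im.min(2)>180)&(Z<.02)&(Z>.003)]
q=P[(np.abs(Z-.008)<.006)&(P[...,1]>-.12)&(P[...,0]>.45)&(im.min(2)>170)];print(len(q),np.median(q[:,2]),q.min(0),q.max(0))
crop=im[40:220,220:430];cv2.imwrite('pics/c2.png',cv2.resize(crop,None,fx=3.3,fy=3.3,interpolation=cv2.INTER_CUBIC)[:,:,::-1])
for u,v in[(198,132),(29,64),(245,0),(200,128)]:
    # ray to z=.008
    w=A@np.array([(u-K[0,2])/K[0,0],(v-K[1,2])/K[1,1],1]);print((u,v),(b+w*(.008-b[2])/w[2]).round(4))
E
```

```text
(326, 196) max 0.0656 med 0.0434 ctr [ 0.4827 -0.2832  0.0637]
(385, 188) max 0.0465 med 0.0441 ctr [ 0.5198 -0.3587  0.0447]
(278, 148) max 0.0475 med 0.0456 ctr [ 0.5239 -0.1991  0.0458]
(388, 167) max 0.0477 med 0.0454 ctr [ 0.5488 -0.3513  0.0458]
(340, 158) max 0.1006 med 0.0987 ctr [ 0.5404 -0.2741  0.0987]
(351, 88) max 0.0663 med 0.0637 ctr [ 0.6229 -0.2618  0.0639]
((558.4402465820312, -271.5896911621094), (190.48716735839844, 184.06407165527344), 9.094560623168945) 0.03979357759606683
15098 0.0077366597230233425 [ 0.50255236 -0.08876555  0.00239386] [0.62656099 0.16268234 0.01091524]
(198, 132) [ 0.5047 -0.0829  0.008 ]
(29, 64) [0.5157 0.1592 0.008 ]
(245, 0) [ 0.6862 -0.0983  0.008 ]
(200, 128) [ 0.511  -0.0842  0.008 ]
```

View pics/c2.png

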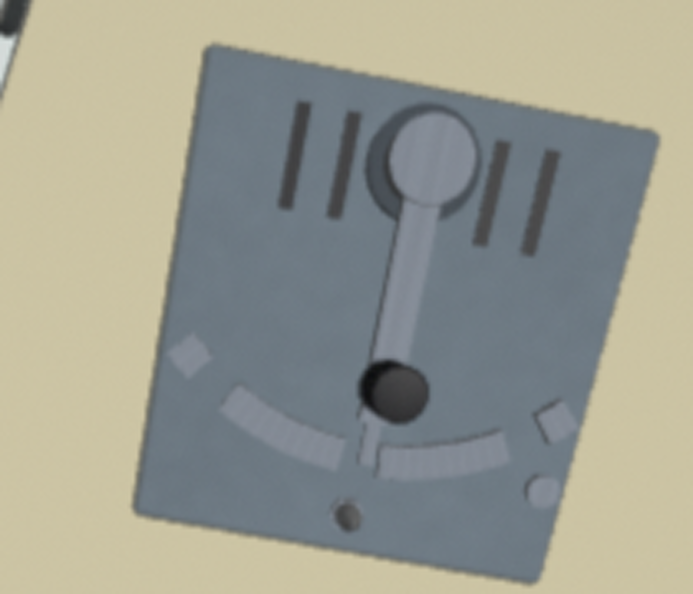

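The tall pin (tip at z 0.066) stands by notch 1, so the final target is lever 0. The stud is by notch 2. Off is on the +y side. I'll grip the knob at (0.540,-0.275).

Request:
move_arm(deltas=[[28,-26,0,0,0,0,91],[28,-26,-20,0,0,0,91],[0,0,-40,0,0,0,91],[0,0,-40,0,0,0,91],[0,0,-35,0,0,0,91],[0,0,0,0,0,0,91]])

```text
time_s: 1.9
tcp_pos: [0.5307, -0.2809, 0.1265]
orientation: [-0.002, 0.986, 0.167, -0.003]
contact_force: [0.1, -0.5, 1.2]
finger_gap: 0.995
grip_force: 0.0
```

Request:
move_arm(deltas=[[4,3,-20,0,0,0,91],[4,3,-20,0,0,0,91],[0,0,-10,0,0,0,91],[0,0,0,0,0,0,91]])

```text
time_s: 2.4
tcp_pos: [0.5411, -0.2761, 0.0801]
orientation: [0.0, 0.986, 0.167, 0.0]
contact_force: [0.8, 0.4, -0.4]
finger_gap: 0.999
grip_force: 0.0
```

Request:
move_arm(deltas=[[0,1,-8,0,0,0,50],[0,0,0,0,0,0,15],[0,0,0,0,0,0,15],[0,0,0,0,0,0,15],[0,0,0,0,0,0,15],[0,0,0,0,0,0,15]])

```text
time_s: 3.15
tcp_pos: [0.5411, -0.2749, 0.0718]
orientation: [0.0, 0.986, 0.167, 0.0]
contact_force: [0.3, 0.3, 0.0]
finger_gap: 0.37
grip_force: 0.0
```

Request:
move_arm(deltas=[[0,0,0,0,0,0,15],[0,0,0,0,0,0,15],[0,0,0,0,0,0,15]])

```text
time_s: 3.52
tcp_pos: [0.541, -0.2749, 0.0716]
orientation: [0.0, 0.986, 0.167, -0.0]
contact_force: [0.6, 0.0, 0.8]
finger_gap: 0.165
grip_force: 0.0
```

```bash
python3 - <<'E'
from h import *
im,d,K,A,b=cam('wrist','w2.png')
E
```

```text
(no output)
```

View pics/w2.png

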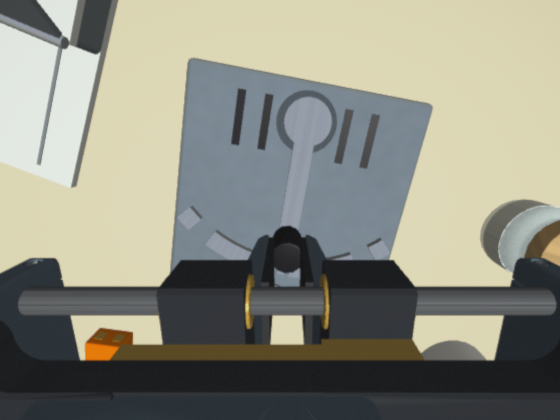

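```bash
python3 - <<'E'
from h import *
im,d,K,A,b=ld('w2');P=world(d,K,A,b)
for v in range(226,300,6):print(v,P[v,287].round(3),im[v,287],P[v,258].round(3))
m=(P[225:300,270:305,2]>.09)&(P[225:300,270:305,2]<.103);q=P[225:300,270:305][m];print(len(q),q.mean(0),q.min(0),q.max(0))
s=r.observe();print(s['finger_gap'],s['grip_force'],s['tcp_pos'])
E
```

```text
226 [ 0.549 -0.272  0.064] [54 57 60] [ 0.534 -0.253  0.04 ]
232 [ 0.549 -0.272  0.078] [22 22 23] [ 0.529 -0.254  0.04 ]
238 [ 0.549 -0.273  0.089] [23 23 24] [ 0.525 -0.256  0.041]
244 [ 0.548 -0.273  0.099] [57 56 58] [ 0.553 -0.255  0.126]
250 [ 0.545 -0.274  0.098] [47 48 50] [ 0.554 -0.255  0.135]
256 [ 0.541 -0.275  0.099] [41 40 44] [ 0.554 -0.256  0.142]
262 [ 0.537 -0.277  0.1  ] [39 39 41] [ 0.554 -0.257  0.15 ]
268 [ 0.533 -0.278  0.099] [38 39 42] [ 0.554 -0.257  0.155]
274 [ 0.502 -0.289  0.041] [123 136 146] [ 0.554 -0.258  0.161]
280 [ 0.496 -0.291  0.039] [124 138 148] [ 0.554 -0.258  0.167]
286 [ 0.491 -0.293  0.039] [ 91  99 107] [ 0.554 -0.259  0.171]
292 [ 0.573 -0.264  0.205] [76 79 80] [ 0.57  -0.257  0.204]
298 [ 0.572 -0.264  0.205] [92 95 96] [ 0.57  -0.257  0.206]
811 [ 0.5406991  -0.275145    0.09794827] [ 0.52856023 -0.2852618   0.09008951] [ 0.55017125 -0.26553973  0.10022763]
0.1614853268913591 0.0 [ 0.54100736 -0.27487883  0.07163654]
```

Request:
move_arm(deltas=[[0,0,0,0,0,0,0],[0,0,0,0,0,0,0],[0,0,0,0,0,0,0]])

```text
time_s: 3.95
tcp_pos: [0.5411, -0.2749, 0.0717]
orientation: [0.0, 0.986, 0.167, 0.0]
contact_force: [-0.2, 0.5, 0.2]
finger_gap: 0.004
grip_force: 0.0
```

```bash
python3 - <<'E'
from h import *
im,d,K,A,b=cam('wrist','w3.png')
crop=im[180:330,190:390];cv2.imwrite('pics/c3.png',cv2.resize(crop,None,fx=3.5,fy=3.5)[:,:,::-1])
P=world(d,K,A,b)
for u in range(240,340,6):print(u,P[252,u].round(3),P[270,u].round(3))
E
```

```text
240 [ 0.511 -0.246  0.047] [ 0.573 -0.25   0.201]
246 [ 0.512 -0.25   0.046] [ 0.574 -0.251  0.201]
252 [ 0.513 -0.255  0.045] [ 0.575 -0.253  0.201]
258 [ 0.513 -0.26   0.04 ] [ 0.575 -0.255  0.2  ]
264 [ 0.514 -0.264  0.04 ] [ 0.576 -0.256  0.201]
270 [ 0.556 -0.261  0.138] [ 0.576 -0.258  0.202]
276 [ 0.556 -0.264  0.137] [ 0.556 -0.265  0.157]
282 [ 0.556 -0.267  0.134] [ 0.556 -0.268  0.154]
288 [ 0.557 -0.27   0.134] [ 0.557 -0.27   0.155]
294 [ 0.56  -0.272  0.138] [ 0.558 -0.273  0.155]
300 [ 0.561 -0.275  0.138] [ 0.579 -0.266  0.201]
306 [ 0.561 -0.278  0.137] [ 0.579 -0.268  0.201]
312 [ 0.528 -0.302  0.04 ] [ 0.58  -0.269  0.202]
318 [ 0.529 -0.307  0.04 ] [ 0.58  -0.271  0.2  ]
324 [ 0.531 -0.312  0.039] [ 0.581 -0.272  0.201]
330 [ 0.532 -0.317  0.04 ] [ 0.582 -0.274  0.202]
336 [ 0.534 -0.322  0.039] [ 0.583 -0.275  0.202]
```

View pics/c3.png

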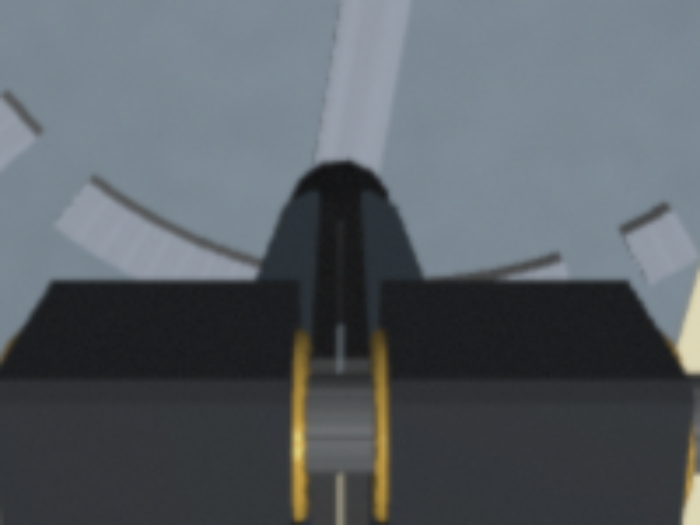

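```bash
python3 - <<'E'
from h import *
im,d,K,A,b=ld('w3');P=world(d,K,A,b)
for v in range(222,262,3):print(v,[P[v,u].round(3).tolist() for u in(276,287,298)])
print(b)
E
```

```text
222 [[0.543, -0.265, 0.04], [0.551, -0.272, 0.06], [0.554, -0.279, 0.061]]
225 [[0.54, -0.266, 0.041], [0.549, -0.273, 0.06], [0.552, -0.28, 0.061]]
228 [[0.538, -0.267, 0.04], [0.55, -0.272, 0.07], [nan, nan, nan]]
231 [[0.543, -0.266, 0.066], [0.549, -0.272, 0.076], [0.541, -0.285, 0.04]]
234 [[0.544, -0.266, 0.073], [0.549, -0.273, 0.082], [0.548, -0.281, 0.069]]
237 [[0.556, -0.263, 0.115], [0.549, -0.273, 0.087], [0.56, -0.275, 0.115]]
240 [[0.556, -0.264, 0.119], [0.549, -0.272, 0.094], [nan, nan, nan]]
243 [[0.556, -0.264, 0.125], [0.548, -0.273, 0.097], [0.56, -0.275, 0.125]]
246 [[0.556, -0.264, 0.129], [0.547, -0.273, 0.1], [0.56, -0.275, 0.129]]
249 [[0.556, -0.264, 0.132], [0.545, -0.274, 0.098], [0.56, -0.275, 0.133]]
252 [[0.556, -0.264, 0.137], [0.543, -0.275, 0.099], [0.56, -0.275, 0.137]]
255 [[0.556, -0.264, 0.14], [0.541, -0.275, 0.098], [0.56, -0.275, 0.14]]
258 [[0.557, -0.264, 0.146], [0.54, -0.276, 0.099], [0.56, -0.274, 0.144]]
261 [[0.556, -0.264, 0.148], [0.538, -0.276, 0.099], [0.579, -0.266, 0.194]]
[ 0.61385108 -0.24971185  0.28116301]
```

```bash
python3 - <<'E'
from h import *
for f in('w1','w2','w3'):
    im,d,K,A,b=ld(f);m=r.camera_model('wrist');T=np.array(m['tool_from_camera'])
    P=world(d,K,T[:3,:3],T[:3,3])
    n=P[(P[...,2]<-.005)&(np.abs(P[...,0])<.03)&(np.abs(P[...,1])<.075)&(P[...,2]>-.10)]
    h,e=np.histogram(n[:,2],bins=np.arange(-.1,.0,.01));print(f,h)
    q=P[(P[...,2]>-.055)&(P[...,2]<-.03)&(np.abs(P[...,0])<.03)&(np.abs(P[...,1])<.075)];print(len(q),q.min(0),q.max(0),np.unique(q[:,1].round(2)))
E
```

```text
w1 [1893 1117  866  732  687  619   81    0    0]
1039 [-0.014589   -0.0543069  -0.05496591] [ 0.01875579  0.054496   -0.03807068] [-0.05 -0.04  0.05]
w2 [863 462 446 371 302 243  16 785 131]
389 [-0.00851036 -0.01678426 -0.05495739] [ 0.01862051  0.01714688 -0.03747543] [-0.02 -0.01  0.01  0.02]
w3 [600 205 276 310 238 165  18  67  35]
299 [ 0.01467488 -0.00978809 -0.05493441] [ 0.01854321  0.01004871 -0.0379238 ] [-0.01 -0.    0.01]
```

The wrist depth shows the fingertips ending 38 mm above the reported TCP, so the fingers closed above the knob. I'll open, lower 20 mm (safe either way) and test.

Request:
move_arm(deltas=[[0,0,0,0,0,0,60],[0,0,0,0,0,0,60],[0,0,0,0,0,0,60],[0,0,0,0,0,0,60],[0,0,0,0,0,0,60],[0,0,-10,0,0,0,60],[0,0,-10,0,0,0,60],[0,0,0,0,0,0,60]])

```text
time_s: 5.0
tcp_pos: [0.54, -0.2744, 0.0501]
orientation: [-0.001, 0.986, 0.167, -0.001]
contact_force: [-0.7, -0.3, 0.5]
finger_gap: 0.656
grip_force: 0.0
```

Request:
move_arm(deltas=[[0,0,-4,0,0,0,10],[0,0,0,0,0,0,10],[0,0,0,0,0,0,10],[0,0,0,0,0,0,10],[0,0,0,0,0,0,10],[0,0,0,0,0,0,10]])

```text
time_s: 5.75
tcp_pos: [0.5411, -0.2749, 0.0478]
orientation: [0.0, 0.986, 0.167, 0.0]
contact_force: [-1.2, -0.7, 1.4]
finger_gap: 0.228
grip_force: 30.0
```

Gripped the knob (30 N), so real tips = TCP + 38 mm. Now I'll swing the lever to off.

Request:
move_arm(deltas=[[-1,8,0,0,0,0,10],[0,9,0,0,0,0,10],[1,8,0,0,0,0,10],[1,8,0,0,0,0,10],[3,8,0,0,0,0,10],[3,8,0,0,0,0,10],[0,0,0,0,0,0,10],[0,0,0,0,0,0,10]])

```text
time_s: 6.75
tcp_pos: [0.5479, -0.2255, 0.0476]
orientation: [-0.0, 0.986, 0.167, -0.0]
contact_force: [-2.1, -1.1, 1.7]
finger_gap: 0.231
grip_force: 30.0
```

Request:
move_arm(deltas=[[0,0,0,0,0,0,50],[0,0,0,0,0,0,50],[0,0,0,0,0,0,50],[0,0,30,0,0,0,60],[0,0,50,0,0,0,60],[0,0,50,0,0,0,60],[0,0,50,0,0,0,60],[0,0,0,0,0,0,60]])

```text
time_s: 7.75
tcp_pos: [0.5505, -0.2268, 0.2325]
orientation: [0.003, 0.986, 0.167, 0.004]
contact_force: [-0.1, -0.0, -0.2]
finger_gap: 0.66
grip_force: 0.0
```

```bash
python3 - <<'E'
from h import *
im,d,K,A,b=cam('wrist','w4.png');P=world(d,K,A,b)
Z=P[...,2];m=(im.max(2)<75)&(Z>.09)&(Z<.105);q=P[m];print(len(q),np.median(q,0).round(4))
k=np.median(q,0)[:2]-[.623,-.2625];print('lever',np.degrees(np.arctan2(k[1],k[0]))%360, 'want 154.3')
E
```

```text
1823 [ 0.6435 -0.011   0.098 ]
lever 85.3354199416075 want 154.3
```

```bash
python3 - <<'E'
from h import *
im,d,K,A,b=ld('w4');P=world(d,K,A,b)
Z=P[...,2];m=(Z>.09)&(Z<.105)&(P[...,1]<-.15)&(P[...,1]>-.35)&(P[...,0]<.6);q=P[m];print(len(q),np.median(q,0).round(4))
k=np.median(q,0)[:2]-[.623,-.2625];print('lever',np.degrees(np.arctan2(k[1],k[0]))%360, 'want 154.3')
# cover pts
m=(P[...,1]>-.08)&(P[...,1]<.15)&(P[...,0]>.55)&(P[...,0]<.8)&(Z>.05);q=P[m]
for z in np.arange(.05,.17,.01):
    s=q[np.abs(q[:,2]-z)<.004]
    if len(s)>10: print(z.round(2),len(s),np.median(s,0).round(3))
# deck front edge line & side edges
im8=im.min(2);m=(np.abs(Z-.008)<.004)&(im8>150)&(P[...,1]>-.12);q=P[m];(c,wh,a)=cv2.minAreaRect((q[:,:2]*1000).astype(np.float32));print(c,wh,a)
# divider lines on deck
crop=im[0:200,0:260];cv2.imwrite('pics/c4.png',cv2.resize(crop,None,fx=3,fy=3)[:,:,::-1])
E
```

```text
284 [ 0.5464 -0.2255  0.0985]
lever 154.24366483710003 want 154.3
0.05 876 [0.623 0.033 0.052]
0.06 677 [0.628 0.029 0.06 ]
0.07 725 [0.633 0.025 0.07 ]
0.08 742 [0.637 0.021 0.08 ]
0.09 788 [0.641 0.017 0.09 ]
0.1 760 [0.645 0.008 0.1  ]
0.11 772 [ 0.65  -0.003  0.11 ]
0.12 109 [ 0.652 -0.017  0.117]
0.14 232 [ 0.666 -0.044  0.143]
0.15 1831 [ 0.655 -0.032  0.149]
(565.8267211914062, 36.559234619140625) (247.0643768310547, 116.43016052246094) 87.42314147949219
```

View pics/c4.png

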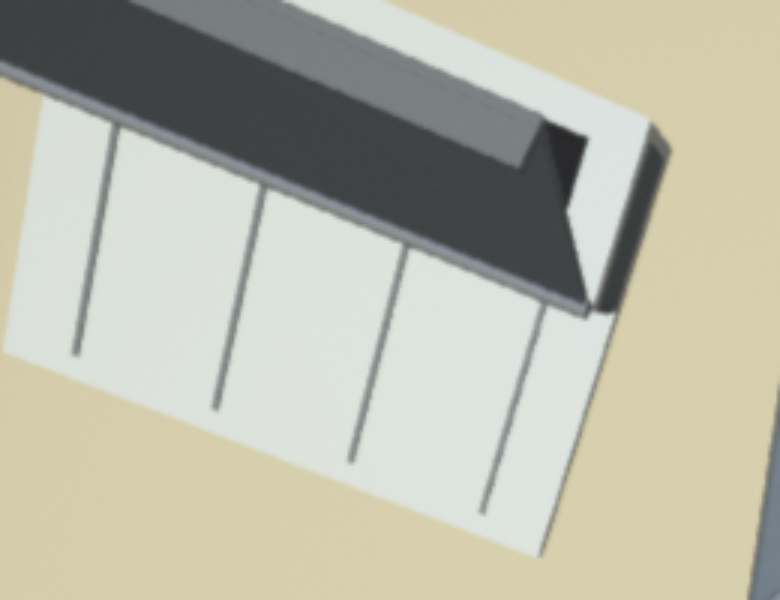

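Lever rests at off (154.2° against 154.3° wanted). The dock's deck has guide lines, which give an origin of about (0.603,0.035) and yaw -2.6°. The cover is open at about 2.0 rad. Now I'll turn the tool half round so the camera sits on the -x side, clear of the cover, and go above the packs.

Request:
move_arm(deltas=[[-6,32,8,0,0,10.6,60],[-6,32,8,0,0,10.6,60],[-6,32,8,0,0,10.6,60],[-6,32,8,0,0,10.6,60],[-6,32,8,0,0,10.6,60],[-6,32,8,0,0,10.6,60],[-6,32,8,0,0,10.6,60],[-6,32,8,0,0,10.6,60]])

```text
time_s: 8.8
tcp_pos: [0.4989, 0.0312, 0.2898]
orientation: [-0.002, 0.613, 0.79, -0.001]
contact_force: [0.5, 0.8, 0.3]
finger_gap: 0.652
grip_force: 0.0
```

Request:
move_arm(deltas=[[-6,32,0,0,0,10.6,80],[-6,32,0,0,0,10.6,80],[-6,32,0,0,0,10.6,80],[-6,32,0,0,0,10.6,80],[-6,32,0,0,0,10.6,80],[-6,32,0,0,0,10.6,80],[-6,32,0,0,0,10.6,80],[-6,32,0,0,0,10.6,80]])

```text
time_s: 9.8
tcp_pos: [0.451, 0.2868, 0.2894]
orientation: [-0.002, -0.08, 0.997, -0.001]
contact_force: [0.4, 0.5, 0.3]
finger_gap: 0.876
grip_force: 0.0
```

```bash
cat >> h.py <<'E'
def heading():
    q=r.observe()['orientation'];R=Rn.from_quat([q[1],q[2],q[3],q[0]]).as_matrix();return np.degrees(np.arctan2(R[1,0],R[0,0])),R[2,2]
def packs(P,im,zr=(.015,.034),show=True):
    Z=P[...,2];m=((Z>zr[0])&(Z<zr[1])&(im.max(2).astype(int)-im.min(2)<40)&(im.max(2)<150)).astype(np.uint8)
    m=cv2.morphologyEx(m,cv2.MORPH_OPEN,np.ones((3,3)))
    n,l,st,c=cv2.connectedComponentsWithStats(m);o=[]
    for i in range(1,n):
        if st[i,4]<400: continue
        q=P[l==i];z=np.median(q[:,2]);q=q[np.abs(q[:,2]-z)<.004]
        (cx,cy),(w,h),a=cv2.minAreaRect((q[:,:2]*1000).astype(np.float32))
        if w<h: a-=90;w,h=h,w
        if 95<w<125 and 28<h<48: o.append((cx,cy,a)); print('px',c[i].round(),'xy %.1f %.1f ang %.1f  %.0fx%.0f z %.4f'%(cx,cy,a,w,h,z))
    return o
E
python3 - <<'E'
from h import *
im,d,K,A,b=cam('wrist','w5.png');P=world(d,K,A,b);packs(P,im);print(r.observe()['tcp_pos'],heading(),r.observe()['q'].round(2))
E
```

```text
px [259. 159.] xy 427.8 239.1 ang -20.2  109x36 z 0.0257
px [361. 169.] xy 417.6 397.3 ang 18.6  110x36 z 0.0259
px [274. 242.] xy 556.0 282.6 ang 21.9  110x36 z 0.0260
[0.45021126 0.29052125 0.28912878] (np.float64(-170.47090025307784), np.float64(-0.9999879268523653)) [ 0.55  0.21  1.43  0.    1.5  -1.19]
```

View pics/w5.png

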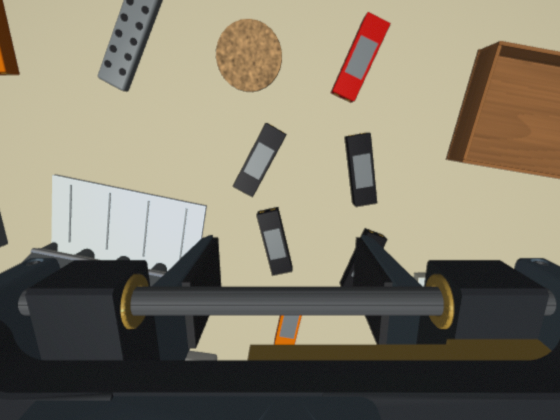

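Pack C is at (259,159), D at (361,169), B at (274,242), and A is half hidden at (365,250). The orange, red and remote look-alikes are left alone. I'll start with B: grip 20 mm behind its middle, at (537,275).

Request:
move_arm(deltas=[[29,-5,-40,0,0,6.2,80],[29,-5,-50,0,0,6.2,80],[29,-5,-50,0,0,0,80],[0,0,-50,0,0,0,80],[0,0,-40,0,0,0,80],[0,0,-30,0,0,0,80],[0,0,-15,0,0,0,80],[0,0,0,0,0,0,80]])

```text
time_s: 10.85
tcp_pos: [0.538, 0.2705, 0.0152]
orientation: [-0.002, -0.184, 0.983, -0.0]
contact_force: [-0.7, 0.3, 0.6]
finger_gap: 0.875
grip_force: 0.0
```

```bash
python3 - <<'E'
from h import *
im,d,K,A,b=cam('wrist','w6.png');P=world(d,K,A,b);packs(P,im);print(r.observe()['tcp_pos'],heading())
E
```

```text
px [305.  65.] xy 427.9 239.0 ang -20.2  109x36 z 0.0258
px [532. 148.] xy 417.5 396.7 ang 19.2  110x37 z 0.0256
[0.53901167 0.27101355 0.01656099] (np.float64(-158.8359635639932), np.float64(-0.9999999150111525))
```

Request:
move_arm(deltas=[[-1,4,-15,0,0,0.8,80],[0,0,-15,0,0,0,80],[0,0,-10,0,0,0,80],[0,0,-6,0,0,0,80],[0,0,0,0,0,0,25],[0,0,0,0,0,0,25],[0,0,0,0,0,0,25],[0,0,0,0,0,0,25]])

```text
time_s: 11.9
tcp_pos: [0.5382, 0.2752, -0.029]
orientation: [0.0, -0.191, 0.982, 0.0]
contact_force: [0.3, 0.7, -0.3]
finger_gap: 0.472
grip_force: 0.0
```

Request:
move_arm(deltas=[[0,0,0,0,0,0,25],[0,0,0,0,0,0,25]])

```text
time_s: 12.15
tcp_pos: [0.5381, 0.2752, -0.0291]
orientation: [0.0, -0.191, 0.982, 0.0]
contact_force: [-0.4, 0.3, 1.2]
finger_gap: 0.39
grip_force: 30.0
```

Request:
move_arm(deltas=[[-5,0,30,0,0,0,25],[-10,0,30,0,0,0,25],[0,-24,0,0,0,-4.9,25],[0,-30,0,0,0,-4.9,25],[0,-30,0,0,0,-4.9,25],[0,-30,0,0,0,-4.9,25],[0,-29,0,0,0,-4.9,25],[0,0,0,0,0,0,25]])

```text
time_s: 13.15
tcp_pos: [0.5224, 0.1305, 0.0303]
orientation: [-0.001, 0.023, 1.0, -0.0]
contact_force: [-0.3, 0.0, -1.7]
finger_gap: 0.392
grip_force: 30.0
```

```bash
python3 - <<'E'
from h import *
im,d,K,A,b=cam('wrist','w7.png');P=world(d,K,A,b);s=r.observe();print(s['tcp_pos'],heading(),s['finger_gap'],s['grip_force'])
E
```

```text
[0.52276744 0.13164081 0.0303948 ] (np.float64(177.43185474620222), np.float64(-0.9999997379844952)) 0.3949292626978248 29.999673664569855
```

View pics/w7.png

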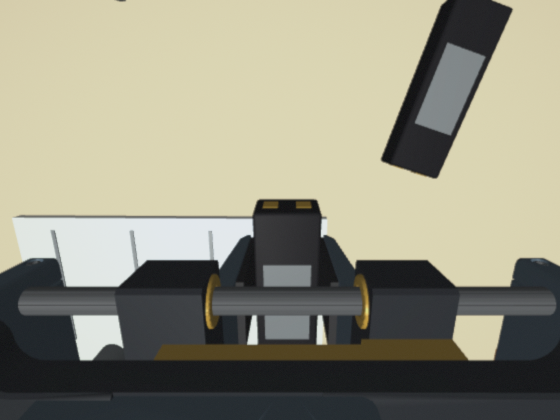

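```bash
cat >> h.py <<'E'
def lines(f,zs=.008):
    # deck guide lines and deck edges in dock-ish coords by intersecting with z=.008
    im,d,K,A,b=ld(f);g=im.min(2).astype(float)
    out=[]
    for v in(224,232,240,248):
        row=g[v];P=[]
        for u in range(3,557):
            if row[u]<min(row[u-3],row[u+3])-18 and row[u]==row[u-3:u+4].min() and min(row[u-3],row[u+3])>150:
                w=A@np.array([(u-K[0,2])/K[0,0],(v-K[1,2])/K[1,1],1]);p=b+w*(zs-b[2])/w[2];P.append((u,p[:2]*1000))
        out.append((v,[(u,p.round(1).tolist()) for u,p in P]))
    return out
E
python3 - <<'E'
from h import *
for x in lines('w7'):
    print(x[0])
    for u,p in x[1]:
        q=np.array(p)-[603.3,34.9];a=np.radians(-2.6);print(u,p,'dock',(q@[np.cos(a),np.sin(a)]).round(1),(q@[-np.sin(a),np.cos(a)]).round(1))
im,d,K,A,b=ld('w7');g=im.min(2)
for v in(216,217,218,225):print(v,[u for u in range(1,559) if abs(int(g[v,u+1])-int(g[v,u-1]))>25])
for u in (50,150,320):
    v=np.argmax(np.diff(g[200:230,u].astype(int)))+200;w=A@np.array([(u-K[0,2])/K[0,0],(v+.5-K[1,2])/K[1,1],1]);print(u,v,(b+w*(.008-b[2])/w[2]).round(4))
E
```

```text
224
232
54 [516.3, -53.0] dock -82.9 -91.8
132 [519.1, 8.5] dock -82.9 -30.2
211 [522.0, 70.8] dock -82.8 32.2
240
56 [523.0, -53.1] dock -76.2 -91.6
133 [525.8, 8.1] dock -76.2 -30.3
210 [528.6, 69.2] dock -76.2 30.9
248
57 [529.8, -54.0] dock -69.4 -92.1
135 [532.7, 8.4] dock -69.3 -29.7
212 [535.5, 70.0] dock -69.3 32.0
216 [16, 17, 251, 252, 253, 320, 321, 322, 326]
217 [251, 252, 253, 321, 322, 325, 326, 327]
218 [11, 12, 251, 252, 253, 320, 321, 322, 326, 327]
225 [13, 14, 251, 252, 253, 254, 319, 320, 321, 322, 326, 327]
50 217 [ 0.5044 -0.0532  0.008 ]
150 217 [0.508  0.0246 0.008 ]
320 223 [0.5189 0.1568 0.008 ]
```

Request:
move_arm(deltas=[[0,1,-25,0,0,0,25],[0,0,-20,0,0,0,25],[0,0,-4,0,0,0,25],[10,0,0,0,0,0,25],[15,-1,0,0,0,0,25],[10,0,0,0,0,0,25],[0,0,0,0,0,0,25]])

```text
time_s: 14.08
tcp_pos: [0.5594, 0.1312, -0.0185]
orientation: [0.001, 0.022, 1.0, -0.0]
contact_force: [1.2, -4.5, -1.8]
finger_gap: 0.392
grip_force: 30.0
```

Request:
move_arm(deltas=[[10,-1,0,0,0,0,25],[10,0,0,0,0,0,25],[10,-1,0,0,0,0,25],[5,0,0,0,0,0,25],[0,0,0,0,0,0,25]])

```text
time_s: 14.7
tcp_pos: [0.5935, 0.1294, -0.0187]
orientation: [-0.0, 0.022, 1.0, -0.0]
contact_force: [-0.7, -5.2, -3.4]
finger_gap: 0.395
grip_force: 30.0
```

Request:
move_arm(deltas=[[0,0,0,0,0,0,50],[0,0,0,0,0,0,50],[-15,1,0,0,0,0,50],[-20,1,0,0,0,0,50],[-20,1,0,0,0,0,50],[-15,0,0,0,0,0,0],[0,0,0,0,0,0,0],[0,0,0,0,0,0,0]])

```text
time_s: 15.7
tcp_pos: [0.5239, 0.1333, -0.018]
orientation: [0.001, 0.022, 1.0, 0.0]
contact_force: [-0.3, 0.2, 0.7]
finger_gap: 0.25
grip_force: 0.0
```

Request:
move_arm(deltas=[[0,0,0,0,0,0,0],[0,0,0,0,0,0,0],[0,0,0,0,0,0,0]])

```text
time_s: 16.08
tcp_pos: [0.5233, 0.1331, -0.0185]
orientation: [0.0, 0.022, 1.0, 0.0]
contact_force: [-0.3, 0.5, -0.4]
finger_gap: 0.006
grip_force: 0.0
```

```bash
cat >> h.py <<'E'
a_=np.radians(-2.6);EX=np.array([np.cos(a_),np.sin(a_)]);EY=np.array([-np.sin(a_),np.cos(a_)]);O=np.array([603.3,35.9])
def todock(p): q=np.asarray(p)[:2]-O;return (q@EX).round(1),(q@EY).round(1)
def toworld(x,y): return (O+x*EX+y*EY).round(1)
E
python3 - <<'E'
from h import *
im,d,K,A,b=cam('wrist','w8.png');P=world(d,K,A,b);s=r.observe();print(s['tcp_pos'],todock(s['tcp_pos']*1000),s['finger_gap'],s['contact_force'])
packs(P,im);packs(P,im,(.028,.040))
E
```

```text
[ 0.52316824  0.1330863  -0.01846042] (np.float64(-84.5), np.float64(93.5)) 0.0031086363583648175 [-0.46427573 -0.54293807 -0.19946437]
```

View pics/w8.png

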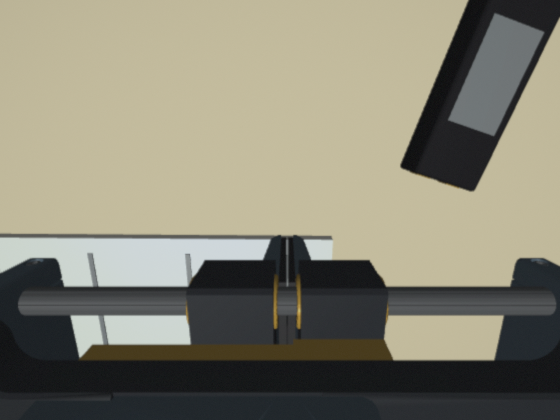

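Request:
move_arm(deltas=[[10,-1,0,0,0,0,0],[10,0,0,0,0,0,0],[10,-1,0,0,0,0,0],[8,0,0,0,0,0,0],[0,0,0,0,0,0,0]])

```text
time_s: 16.75
tcp_pos: [0.5622, 0.1311, -0.0184]
orientation: [0.001, 0.022, 1.0, 0.0]
contact_force: [0.9, 0.0, -0.5]
finger_gap: 0.007
grip_force: 0.0
```

Request:
move_arm(deltas=[[3,0,0,0,0,0,0],[3,0,0,0,0,0,0],[0,0,0,0,0,0,0]])

```text
time_s: 17.12
tcp_pos: [0.5673, 0.1311, -0.0184]
orientation: [0.0, 0.022, 1.0, 0.0]
contact_force: [1.4, -0.6, -1.3]
finger_gap: 0.006
grip_force: 0.1
```

Request:
move_arm(deltas=[[2,0,0,0,0,0,0],[2,0,0,0,0,0,0],[0,0,0,0,0,0,0]])

```text
time_s: 17.5
tcp_pos: [0.5694, 0.131, -0.0184]
orientation: [-0.002, 0.022, 1.0, -0.0]
contact_force: [-6.0, -0.4, 3.7]
finger_gap: 0.007
grip_force: 2.6
```

Request:
move_arm(deltas=[[2,0,0,0,0,0,0],[2,0,0,0,0,0,0],[0,0,0,0,0,0,0]])

```text
time_s: 17.88
tcp_pos: [0.5692, 0.131, -0.0186]
orientation: [-0.006, 0.022, 1.0, -0.0]
contact_force: [-13.1, 1.4, 9.9]
finger_gap: 0.008
grip_force: 6.6
```

Request:
move_arm(deltas=[[-10,0,0,0,0,0,0],[-30,2,10,0,0,0,30],[-30,10,40,0,0,-4.4,80],[-30,30,50,0,0,-4.4,80],[-30,35,30,0,0,-4.4,80],[-30,38,0,0,0,-4.4,80],[0,0,0,0,0,0,80]])

```text
time_s: 18.75
tcp_pos: [0.4158, 0.2469, 0.1101]
orientation: [0.001, 0.173, 0.985, 0.001]
contact_force: [0.7, -0.2, 0.4]
finger_gap: 0.633
grip_force: 0.0
```

```bash
python3 - <<'E'
from h import *
im,d,K,A,b=cam('wrist','w9.png');P=world(d,K,A,b);s=r.observe();print(s['tcp_pos'],heading())
for o in packs(P,im):
    c=np.array(o[:2]);t=np.radians(o[2]);print('grip',(c-19.4*np.array([np.cos(t),np.sin(t)])).round(1))
E
```

```text
[0.41664354 0.2457758  0.10976489] (np.float64(160.08159357217343), np.float64(-0.9999959877209111))
px [434. 155.] xy 417.1 397.2 ang 18.9  110x37 z 0.0258
px [283. 217.] xy 427.3 239.1 ang -20.1  109x36 z 0.0257
grip [398.7 390.9]
grip [409.1 245.8]
```

Request:
move_arm(deltas=[[-4,0,-40,0,0,0,80],[-3,0,-40,0,0,0,80],[0,0,-30,0,0,0,80],[0,0,-18,0,0,0,75],[0,0,-10,0,0,0,60],[0,0,0,0,0,0,25],[0,0,0,0,0,0,25],[0,0,0,0,0,0,25]])

```text
time_s: 19.8
tcp_pos: [0.4101, 0.245, -0.028]
orientation: [0.001, 0.175, 0.985, 0.001]
contact_force: [0.2, 0.4, -0.1]
finger_gap: 0.412
grip_force: 0.0
```

Request:
move_arm(deltas=[[0,0,0,0,0,0,25],[0,0,0,0,0,0,25],[0,0,0,0,0,0,25]])

```text
time_s: 20.18
tcp_pos: [0.4101, 0.245, -0.028]
orientation: [0.001, 0.175, 0.985, 0.001]
contact_force: [0.8, -0.7, 5.6]
finger_gap: 0.395
grip_force: 30.0
```

Request:
move_arm(deltas=[[0,0,30,0,0,0,25],[8,0,28,0,0,0,25],[17,-29,0,0,0,2.9,25],[17,-29,0,0,0,2.9,25],[17,-29,0,0,0,2.9,25],[17,-29,0,0,0,2.9,25],[17,-29,0,0,0,3,25],[17,-29,0,0,0,3,25]])

```text
time_s: 21.18
tcp_pos: [0.5191, 0.0697, 0.0287]
orientation: [-0.001, 0.021, 1.0, 0.0]
contact_force: [-0.3, 0.2, -1.4]
finger_gap: 0.394
grip_force: 30.0
```

Request:
move_arm(deltas=[[0,0,0,0,0,0,25],[0,0,0,0,0,0,25]])

```text
time_s: 21.42
tcp_pos: [0.5184, 0.0709, 0.0287]
orientation: [-0.001, 0.022, 1.0, 0.0]
contact_force: [-0.3, -0.5, -1.6]
finger_gap: 0.394
grip_force: 30.0
```

```bash
cat >> h.py <<'E'
def chk(f):
    im,d,K,A,b=cam('wrist',f);s=r.observe();h=heading()[0]
    print('tcp',s['tcp_pos'].round(4),'dock',todock(s['tcp_pos']*1000),'head',round(h,2),'gap',round(s['finger_gap'],3),'grip',round(s['grip_force'],1),'t',round(s['time_s'],1))
    for v,l in lines(f): print(v,[(u,)+tuple(todock(p)) for u,p in l])
    P=world(d,K,A,b);T=np.array(r.camera_model('wrist')['tool_from_camera']);Q=world(d,K,T[:3,:3],T[:3,3])
    # held pack top, tool coords
    m=(np.abs(Q[...,1])<.025)&(Q[...,2]>-.06)&(Q[...,2]<-.01)&(Q[...,0]>.021)&(Q[...,0]<.08)&(im.max(2)<190)
    q=Q[m]*1000
    if len(q)>50: z=np.percentile(q[:,2],10);t=q[q[:,2]<z+6];print('pack top z',np.median(t[:,2]).round(1),'rear x',np.percentile(t[:,0],99).round(1),'y',t[:,1].min().round(1),t[:,1].max().round(1))
    return im,P
E
python3 - <<'E'
from h import *
chk('w10.png')
E
```

```text
tcp [0.5184 0.0712 0.0289] dock (np.float64(-86.4), np.float64(31.5)) head 177.49 gap 0.392 grip 30.0 t 21.5Traceback (most recent call last):
  File "<stdin>", line 2, in <module>
  File "h.py", line 52, in chk
    for v,l in lines(f): print(v,[(u,)+tuple(todock(p)) for u,p in l])
               ~~~~~^^^
  File "h.py", line 37, in lines
    im,d,K,A,b=ld(f);g=im.min(2).astype(float)
               ~~^^^
  File "h.py", line 21, in ld
    z=np.load('pics/'+f+'.npz');return z['im'],z['d'],z['K'],z['A'],z['b']
    fid = stack.enter_context(open(os.fspath(file), "rb"))
                              ~~~~^^^^^^^^^^^^^^^^^^^^^^^
FileNotFoundError: [Errno 2] No such file or directory: 'pics/w10.png.npz'
```

```bash
sed -i 's/in lines(f): print(v,\[(u,)+tuple(todock(p))/in lines(f[:-4]): print(v,[(u,)+tuple(map(float,todock(p)))/' h.py; python3 - <<'E'
from h import *
chk('w10b.png')
E
```

```text
tcp [0.5185 0.0714 0.029 ] dock (np.float64(-86.3), np.float64(31.6)) head 177.52 gap 0.392 grip 30.0 t 21.5
224 []
232 [(128, -84.4, -92.9), (206, -84.4, -31.8)]
240 [(129, -77.7, -93.0), (207, -77.9, -31.5), (363, -78.0, 91.8)]
248 [(130, -70.9, -93.1), (207, -71.0, -31.9), (363, -71.4, 92.3)]
pack top z -53.6 rear x 36.6 y -18.1 17.9
```

Request:
move_arm(deltas=[[0,-1,-25,0,0,0,25],[0,0,-18,0,0,0,25],[0,0,-4,0,0,0,25],[12,0,0,0,0,0,25],[15,-1,0,0,0,0,25],[10,-1,0,0,0,0,25],[0,0,0,0,0,0,25]])

```text
time_s: 22.4
tcp_pos: [0.5581, 0.0676, -0.0177]
orientation: [0.001, 0.022, 1.0, 0.0]
contact_force: [1.8, -0.1, -4.9]
finger_gap: 0.387
grip_force: 30.0
```

Request:
move_arm(deltas=[[10,0,0,0,0,0,25],[10,-1,0,0,0,0,25],[10,0,0,0,0,0,25],[5,-1,0,0,0,0,25],[0,0,0,0,0,0,25]])

```text
time_s: 23.02
tcp_pos: [0.5923, 0.0656, -0.0177]
orientation: [0.001, 0.022, 1.0, 0.0]
contact_force: [0.8, -0.3, -3.7]
finger_gap: 0.391
grip_force: 30.0
```

Request:
move_arm(deltas=[[0,0,0,0,0,0,48],[0,0,0,0,0,0,48],[-15,1,0,0,0,0,48],[-20,1,0,0,0,0,48],[-20,1,0,0,0,0,48],[-17,0,0,0,0,0,0],[0,0,0,0,0,0,0],[0,0,0,0,0,0,0]])

```text
time_s: 24.02
tcp_pos: [0.52, 0.0688, -0.0173]
orientation: [0.001, 0.022, 1.0, 0.0]
contact_force: [0.5, -0.6, -0.4]
finger_gap: 0.23
grip_force: 0.0
```

Request:
move_arm(deltas=[[0,0,0,0,0,0,0],[0,0,0,0,0,0,0],[10,-1,0,0,0,0,0],[12,0,0,0,0,0,0],[12,-1,0,0,0,0,0],[7,0,0,0,0,0,0],[2,0,0,0,0,0,0],[0,0,0,0,0,0,0]])

```text
time_s: 25.02
tcp_pos: [0.5627, 0.0667, -0.0178]
orientation: [0.0, 0.022, 1.0, 0.0]
contact_force: [-0.2, 0.2, 0.1]
finger_gap: 0.008
grip_force: 0.0
```

Request:
move_arm(deltas=[[2,0,0,0,0,0,0],[2,0,0,0,0,0,0],[3,0,0,0,0,0,0],[0,0,0,0,0,0,0]])

```text
time_s: 25.52
tcp_pos: [0.5661, 0.0667, -0.018]
orientation: [-0.003, 0.022, 1.0, -0.0]
contact_force: [-6.8, 0.3, 3.7]
finger_gap: 0.004
grip_force: 3.6
```

Request:
move_arm(deltas=[[2,0,0,0,0,0,0],[0,0,0,0,0,0,0]])

```text
time_s: 25.78
tcp_pos: [0.5659, 0.0667, -0.018]
orientation: [-0.006, 0.022, 1.0, -0.0]
contact_force: [-11.0, 1.8, 8.4]
finger_gap: 0.003
grip_force: 5.7
```

Request:
move_arm(deltas=[[-10,0,0,0,0,0,0],[-40,2,20,0,0,0,30],[-15,30,40,0,0,2.7,80],[-15,40,40,0,0,2.7,80],[-15,42,30,0,0,2.7,80],[-15,42,0,0,0,2.7,80],[-15,42,0,0,0,2.7,80],[-15,42,0,0,0,2.7,80]])

```text
time_s: 26.78
tcp_pos: [0.4315, 0.3085, 0.1128]
orientation: [0.001, -0.12, 0.993, 0.001]
contact_force: [0.3, 0.9, -0.5]
finger_gap: 0.741
grip_force: 0.0
```

Request:
move_arm(deltas=[[-14,42,0,0,0,2.7,80],[-13,42,0,0,0,2.6,80],[0,0,0,0,0,0,80]])

```text
time_s: 27.15
tcp_pos: [0.4041, 0.3936, 0.1124]
orientation: [0.001, -0.167, 0.986, 0.001]
contact_force: [0.4, -1.0, 0.2]
finger_gap: 0.874
grip_force: 0.0
```

```bash
cat >> h.py <<'E'
def look(f):
    im,d,K,A,b=cam('wrist',f);P=world(d,K,A,b);s=r.observe();print(s['tcp_pos'].round(4),heading()[0].round(2),s['finger_gap'].round(2))
    for o in packs(P,im):
        c=np.array(o[:2]);t=np.radians(o[2]);print('grip',(c-19.4*np.array([np.cos(t),np.sin(t)])).round(1))
    return im,P
E
python3 - <<'E'
from h import *
look('w11.png')
E
```

```text
Traceback (most recent call last):
  File "h.py", line 60, in look
    im,d,K,A,b=cam('wrist',f);P=world(d,K,A,b);s=r.observe();print(s['tcp_pos'].round(4),heading()[0].round(2),s['finger_gap'].round(2))
                                                                                                               ^^^^^^^^^^^^^^^^^^^^^
AttributeError: 'float' object has no attribute 'round'
```

```bash
sed -i "s/,s\['finger_gap'\].round(2))/)/" h.py; python3 - <<'E'
from h import *
look('w12.png')
E
```

```text
[0.4045 0.3907 0.1122] -160.97
px [288. 219.] xy 417.3 397.7 ang 18.7  110x36 z 0.0258
grip [398.9 391.4]
```

Request:
move_arm(deltas=[[-3,0,-40,0,0,-0.3,80],[-3,1,-40,0,0,0,80],[0,0,-30,0,0,0,80],[0,0,-20,0,0,0,75],[0,0,-11,0,0,0,60],[0,0,0,0,0,0,25],[0,0,0,0,0,0,25],[0,0,0,0,0,0,25]])

```text
time_s: 28.25
tcp_pos: [0.399, 0.3921, -0.0278]
orientation: [0.001, -0.162, 0.987, 0.001]
contact_force: [0.3, 0.1, -0.1]
finger_gap: 0.415
grip_force: 0.0
```

Request:
move_arm(deltas=[[0,0,0,0,0,0,25],[0,0,0,0,0,0,25],[0,0,0,0,0,0,25]])

```text
time_s: 28.62
tcp_pos: [0.399, 0.3921, -0.0278]
orientation: [0.001, -0.162, 0.987, 0.0]
contact_force: [0.3, -0.8, 5.5]
finger_gap: 0.389
grip_force: 30.0
```

Request:
move_arm(deltas=[[0,0,30,0,0,0,25],[0,0,28,0,0,0,25],[12,-38,0,0,0,-2.1,25],[12,-38,0,0,0,-2.1,25],[12,-38,0,0,0,-2.1,25],[12,-38,0,0,0,-2.1,25],[12,-38,0,0,0,-2.1,25],[12,-38,0,0,0,-2.1,25]])

```text
time_s: 29.62
tcp_pos: [0.4701, 0.1624, 0.0288]
orientation: [-0.001, -0.053, 0.999, -0.0]
contact_force: [1.0, 0.4, -2.2]
finger_gap: 0.395
grip_force: 30.0
```

Request:
move_arm(deltas=[[12,-38,0,0,0,-2.1,25],[12,-39,0,0,0,-2.1,25],[11,-39,0,0,0,-2.1,25],[10,-40,0,0,0,-2.3,25],[0,0,0,0,0,0,25],[0,0,0,0,0,0,25]])

```text
time_s: 30.38
tcp_pos: [0.5146, 0.008, 0.0288]
orientation: [-0.001, 0.022, 1.0, 0.0]
contact_force: [-0.2, 0.5, -1.9]
finger_gap: 0.392
grip_force: 30.0
```

```bash
python3 - <<'E'
from h import *
chk('w13.png')
E
```

```text
tcp [0.5147 0.0084 0.0289] dock (np.float64(-87.3), np.float64(-31.5)) head 177.52 gap 0.395 grip 30.0 t 30.4
224 []
232 []
240 [(208, -78.7, -94.0), (209, -78.8, -93.2), (365, -78.9, 30.0), (443, -79.0, 91.6)]
248 [(210, -72.0, -92.8), (364, -72.2, 29.8), (365, -72.2, 30.5), (442, -72.2, 91.8)]
pack top z -53.4 rear x 35.8 y -18.1 18.0
```

Request:
move_arm(deltas=[[0,0,-25,0,0,0,25],[0,0,-18,0,0,0,25],[0,0,-4,0,0,0,25],[12,0,0,0,0,0,25],[15,-1,0,0,0,0,25],[10,-1,0,0,0,0,25],[0,0,0,0,0,0,25]])

```text
time_s: 31.3
tcp_pos: [0.5544, 0.0055, -0.0175]
orientation: [0.001, 0.022, 1.0, 0.0]
contact_force: [-0.4, -0.1, -1.7]
finger_gap: 0.393
grip_force: 30.0
```

Request:
move_arm(deltas=[[10,0,0,0,0,0,25],[10,-1,0,0,0,0,25],[10,0,0,0,0,0,25],[5,-1,0,0,0,0,25],[0,0,0,0,0,0,25]])

```text
time_s: 31.92
tcp_pos: [0.5878, 0.0036, -0.0178]
orientation: [0.0, 0.022, 1.0, 0.0]
contact_force: [-0.5, -0.7, -2.4]
finger_gap: 0.393
grip_force: 30.0
```

Request:
move_arm(deltas=[[0,0,0,0,0,0,48],[0,0,0,0,0,0,48],[-15,1,0,0,0,0,48],[-20,1,0,0,0,0,48],[-20,1,0,0,0,0,48],[-15,0,0,0,0,0,0],[0,0,0,0,0,0,0],[0,0,0,0,0,0,0]])

```text
time_s: 32.92
tcp_pos: [0.5183, 0.0067, -0.0174]
orientation: [0.001, 0.022, 1.0, 0.0]
contact_force: [0.3, -0.2, -0.4]
finger_gap: 0.226
grip_force: 0.0
```

Request:
move_arm(deltas=[[0,0,0,0,0,0,0],[0,0,0,0,0,0,0],[10,-1,0,0,0,0,0],[12,0,0,0,0,0,0],[12,-1,0,0,0,0,0],[7,0,0,0,0,0,0],[2,0,0,0,0,0,0],[0,0,0,0,0,0,0]])

```text
time_s: 33.92
tcp_pos: [0.5608, 0.0047, -0.0177]
orientation: [0.0, 0.022, 1.0, 0.0]
contact_force: [-0.2, 0.2, 0.6]
finger_gap: 0.005
grip_force: 0.0
```

Request:
move_arm(deltas=[[2,0,0,0,0,0,0],[2,0,0,0,0,0,0],[2,0,0,0,0,0,0],[0,0,0,0,0,0,0]])

```text
time_s: 34.42
tcp_pos: [0.5629, 0.0048, -0.018]
orientation: [-0.004, 0.022, 1.0, 0.0]
contact_force: [-7.7, 0.1, 5.5]
finger_gap: 0.006
grip_force: 3.8
```

Request:
move_arm(deltas=[[-10,0,0,0,0,0,0],[-40,2,20,0,0,0,30],[0,30,40,0,0,-0.9,80],[0,42,40,0,0,-0.9,80],[0,45,30,0,0,-0.9,80],[5,45,0,0,0,-0.9,80],[5,45,0,0,0,-0.9,80],[5,45,0,0,0,-0.9,80]])

```text
time_s: 35.42
tcp_pos: [0.532, 0.2604, 0.1127]
orientation: [0.001, 0.069, 0.998, 0.001]
contact_force: [0.1, 0.1, 0.0]
finger_gap: 0.736
grip_force: 0.0
```

Request:
move_arm(deltas=[[5,45,0,0,0,-0.9,80],[5,45,0,0,0,-0.9,80],[5,45,0,0,0,-0.9,80],[5,45,0,0,0,-0.7,80],[0,0,0,0,0,0,80],[0,0,0,0,0,0,80]])

```text
time_s: 36.17
tcp_pos: [0.5513, 0.4382, 0.112]
orientation: [0.0, 0.098, 0.995, -0.0]
contact_force: [-0.2, 0.2, -1.3]
finger_gap: 0.878
grip_force: 0.0
```

```bash
python3 - <<'E'
from h import *
look('w14.png')
E
```

```text
[0.5514 0.4377 0.1122] 168.66
px [287. 222.] xy 568.4 434.6 ang -11.3  109x36 z 0.0259
grip [549.4 438.4]
```

Request:
move_arm(deltas=[[-2,1,-40,0,0,0,80],[0,0,-40,0,0,0,80],[0,0,-30,0,0,0,80],[0,0,-20,0,0,0,75],[0,0,-10,0,0,0,60],[0,0,0,0,0,0,25],[0,0,0,0,0,0,25],[0,0,0,0,0,0,25]])

```text
time_s: 37.22
tcp_pos: [0.55, 0.44, -0.0265]
orientation: [0.001, 0.099, 0.995, 0.001]
contact_force: [-0.6, -1.0, 0.5]
finger_gap: 0.415
grip_force: 0.2
```

Request:
move_arm(deltas=[[0,0,0,0,0,0,25],[0,0,0,0,0,0,25],[0,0,0,0,0,0,25]])

```text
time_s: 37.6
tcp_pos: [0.5499, 0.4399, -0.0266]
orientation: [0.001, 0.099, 0.995, 0.0]
contact_force: [-0.1, -1.3, 5.7]
finger_gap: 0.394
grip_force: 30.0
```

Request:
move_arm(deltas=[[0,0,30,0,0,0,25],[-10,0,28,0,0,0,25],[-10,-40,0,0,0,1,25],[-10,-45,0,0,0,1,25],[-8,-45,0,0,0,1,25],[0,-45,0,0,0,1,25],[0,-45,0,0,0,1,25],[0,-45,0,0,0,1,25]])

```text
time_s: 38.6
tcp_pos: [0.511, 0.1734, 0.0299]
orientation: [-0.0, 0.046, 0.999, 0.0]
contact_force: [0.0, 0.3, -0.9]
finger_gap: 0.39
grip_force: 30.0
```

Request:
move_arm(deltas=[[0,-45,0,0,0,1,25],[0,-45,0,0,0,1,25],[0,-45,0,0,0,0.9,25],[0,-45,0,0,0,0,25],[0,-48,0,0,0,0,25],[0,0,0,0,0,0,25],[0,0,0,0,0,0,25]])

```text
time_s: 39.48
tcp_pos: [0.5111, -0.0529, 0.03]
orientation: [-0.0, 0.021, 1.0, 0.0]
contact_force: [-0.1, 0.7, -1.9]
finger_gap: 0.393
grip_force: 30.0
```

```bash
python3 - <<'E'
from h import *
chk('w15.png')
E
```

```text
tcp [ 0.5111 -0.0524  0.03  ] dock (np.float64(-88.1), np.float64(-92.4)) head 177.61 gap 0.391 grip 30.0 t 39.5
224 []
232 []
240 [(363, -79.4, -32.2), (364, -79.4, -31.4), (441, -79.5, 29.7), (519, -79.7, 91.7)]
248 [(363, -72.6, -31.7), (440, -72.7, 29.8), (517, -72.9, 91.5)]
pack top z -52.2 rear x 35.4 y -18.0 18.0
```

Request:
move_arm(deltas=[[0,-1,-25,0,0,0,25],[0,0,-18,0,0,0,25],[0,0,-4,0,0,0,25],[12,0,0,0,0,0,25],[15,-1,0,0,0,0,25],[10,-1,0,0,0,0,25],[0,0,0,0,0,0,25]])

```text
time_s: 40.4
tcp_pos: [0.5502, -0.0565, -0.0166]
orientation: [0.001, 0.021, 1.0, -0.0]
contact_force: [1.4, 0.1, -3.7]
finger_gap: 0.391
grip_force: 30.0
```

Request:
move_arm(deltas=[[10,0,0,0,0,0,25],[10,-1,0,0,0,0,25],[10,0,0,0,0,0,25],[5,-1,0,0,0,0,25],[0,0,0,0,0,0,25]])

```text
time_s: 41.02
tcp_pos: [0.5842, -0.0584, -0.0167]
orientation: [0.0, 0.021, 1.0, 0.0]
contact_force: [0.7, -0.9, -2.2]
finger_gap: 0.389
grip_force: 30.0
```

Final x for this sleeve should be about 0.560.

Request:
move_arm(deltas=[[0,0,0,0,0,0,48],[0,0,0,0,0,0,48],[-15,1,0,0,0,0,48],[-20,1,0,0,0,0,48],[-20,1,0,0,0,0,48],[-15,0,0,0,0,0,0],[0,0,0,0,0,0,0],[0,0,0,0,0,0,0]])

```text
time_s: 42.02
tcp_pos: [0.5144, -0.0554, -0.0164]
orientation: [0.001, 0.021, 1.0, -0.0]
contact_force: [0.2, 0.1, -0.1]
finger_gap: 0.228
grip_force: 0.0
```

Request:
move_arm(deltas=[[0,0,0,0,0,0,0],[0,0,0,0,0,0,0],[10,-1,0,0,0,0,0],[12,0,0,0,0,0,0],[12,-1,0,0,0,0,0],[7,0,0,0,0,0,0],[2,0,0,0,0,0,0],[0,0,0,0,0,0,0]])

```text
time_s: 43.02
tcp_pos: [0.5567, -0.0573, -0.0168]
orientation: [0.0, 0.021, 1.0, 0.0]
contact_force: [-0.5, -0.5, 0.3]
finger_gap: 0.007
grip_force: 0.0
```

Request:
move_arm(deltas=[[2,0,0,0,0,0,0],[2,0,0,0,0,0,0],[2,0,0,0,0,0,0],[0,0,0,0,0,0,0]])

```text
time_s: 43.52
tcp_pos: [0.5597, -0.0572, -0.0169]
orientation: [-0.003, 0.021, 1.0, 0.0]
contact_force: [-5.4, 0.5, 3.7]
finger_gap: 0.002
grip_force: 3.0
```

Request:
move_arm(deltas=[[-10,0,0,0,0,0,0],[-40,12,20,0,0,0,0],[-20,20,50,0,0,0,0],[-20,20,50,0,0,0,0],[-20,20,50,0,0,0,0],[0,15,30,0,0,0,0],[0,0,0,0,0,0,0],[0,0,0,0,0,0,0]])

```text
time_s: 44.52
tcp_pos: [0.4519, 0.0294, 0.1824]
orientation: [-0.0, 0.021, 1.0, -0.0]
contact_force: [0.3, 0.2, -0.9]
finger_gap: 0.006
grip_force: 0.0
```

```bash
python3 - <<'E'
from h import *
im,P=look('w16.png');Z=P[...,2]
for y in(-93,-31,31,93):
    D=np.stack([(P[...,:2]*1000-O)@EX,(P[...,:2]*1000-O)@EY],-1)
    m=(np.abs(D[...,1]-y)<24)&(Z>.028)&(Z<.040)&(D[...,0]<18)&(im.max(2)<170);q=D[m]
    print(y,len(q),'rear x',np.percentile(q[:,0],1).round(1) if len(q) else None,np.percentile(q[:,1],[1,99]).round(1) if len(q) else '', np.median(Z[m]).round(4))
E
```

```text
[0.4516 0.0293 0.1819] 177.56
px [282.  54.] xy 297.1 30.6 ang -19.3  121x41 z 0.0177
grip [278.8  37. ]
-93 0 rear x None  nan
-31 0 rear x None  nan
31 0 rear x None  nan
93 0 rear x None  nan
  return _methods._mean(a, axis=axis, dtype=dtype,
  ret = ret.dtype.type(ret / rcount)
```

View pics/w16.png

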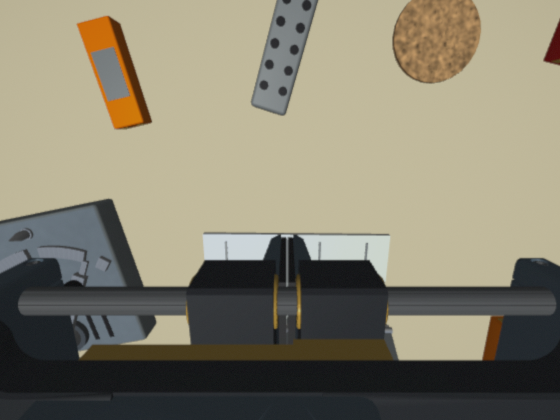

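The gripper blocks the wrist view of the sleeves. I'll check with the fixed cameras, and also check for obstacles behind the cover.

```bash
python3 - <<'E'
from h import *
im,d,K,A,b=ld('top1');P=world(d,K,A,b)
for x0 in np.arange(.68,.84,.02):
    print(x0.round(2),[ (lambda z: round(float(np.nanmax(z)),3) if z.size else None)(P[...,2][(P[...,0]>x0)&(P[...,0]<x0+.02)&(P[...,1]>y0)&(P[...,1]<y0+.04)]) for y0 in np.arange(-.12,.2,.04)])
for n in('scene','top'):
    im,d,K,A,b=cam(n,n+'2.png');P=world(d,K,A,b);Z=P[...,2]
    D=np.stack([(P[...,:2]*1000-O)@EX,(P[...,:2]*1000-O)@EY],-1)
    for y in(-93,-31,31,93):
        m=(np.abs(D[...,1]-y)<22)&(Z>.026)&(Z<.042)&(D[...,0]<16)&(D[...,0]>-95)&(im.max(2)<170);q=D[m]
        if len(q)>5: print(n,y,len(q),np.percentile(q[:,0],[2,98]).round(1),np.percentile(q[:,1],[1,99]).round(1),np.median(Z[m]).round(4))
im=cv2.imread('pics/scene2.png');cv2.imwrite('pics/c5.png',cv2.resize(im[140:270,260:420],None,fx=4.5,fy=4.5,interpolation=cv2.INTER_CUBIC))
E
```

```text
0.68 [0.01, None, None, 0.131, 0.131, None, None, 0.008]
0.7 [0.007, 0.009, 0.002, None, None, None, None, 0.004]
0.72 [0.007, 0.008, 0.078, 0.076, 0.008, 0.007, 0.011, 0.007]
0.74 [0.008, 0.095, 0.104, 0.093, 0.008, 0.005, 0.008, 0.011]
0.76 [0.011, 0.099, 0.106, 0.104, 0.006, 0.013, 0.01, 0.007]
0.78 [0.009, 0.105, 0.103, 0.107, 0.036, 0.031, 0.033, 0.034]
0.8 [0.007, 0.101, 0.106, 0.101, 0.037, 0.038, 0.038, 0.038]
0.82 [0.008, 0.094, 0.098, 0.096, 0.036, 0.039, 0.036, 0.04]
scene -93 147 [-19.3  11.1] [-113.9  -76.8] 0.0342
scene -31 127 [-17.8  11.1] [-51.4 -15.1] 0.0348
scene 31 107 [-18.1   6.8] [10.5 48.5] 0.0342
scene 93 98 [-17.7   7.3] [ 73.5 110.6] 0.0348
top -93 158 [-24.3  14.9] [-112.2  -79.3] 0.033
```

View pics/c5.png

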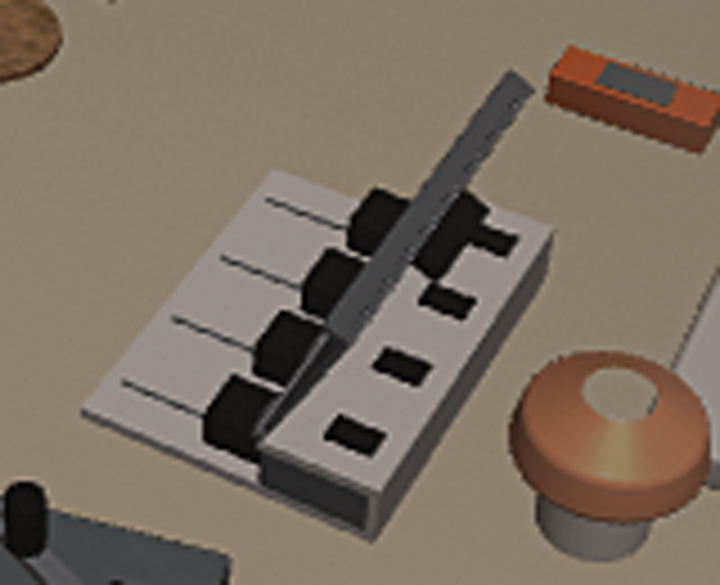

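All four packs sit home: rear ends line up at dock x of about -19, tops at z 0.034. The orange mushroom lamp (0.107 high) stands behind the rib, so I'll push the cover at y of about 0.085, clear of it.

Request:
move_arm(deltas=[[20,10,25,0,0,0,0],[35,12,10,0,0,0,0],[42,12,0,0,0,0,0],[42,12,0,0,0,0,0],[42,10,0,0,0,0,0],[42,0,0,0,0,0,0],[40,0,0,0,0,0,0],[0,0,0,0,0,0,0]])

```text
time_s: 45.68
tcp_pos: [0.717, 0.085, 0.2143]
orientation: [-0.002, 0.022, 1.0, -0.0]
contact_force: [-0.7, 0.3, 0.3]
finger_gap: 0.002
grip_force: 0.0
```

Request:
move_arm(deltas=[[0,0,0,0,0,0,0]])

```text
time_s: 45.8
tcp_pos: [0.7146, 0.0853, 0.2168]
orientation: [-0.002, 0.021, 1.0, -0.0]
contact_force: [-0.2, -0.4, 0.5]
finger_gap: 0.006
grip_force: 0.0
```

Request:
move_arm(deltas=[[0,0,-40,0,0,0,0],[0,0,-40,0,0,0,0],[0,0,-40,0,0,0,0],[0,0,-30,0,0,0,0],[0,0,0,0,0,0,0]])

```text
time_s: 46.42
tcp_pos: [0.7124, 0.0854, 0.0661]
orientation: [-0.003, 0.021, 1.0, -0.0]
contact_force: [-0.2, -0.1, 0.4]
finger_gap: 0.004
grip_force: 0.0
```

Request:
move_arm(deltas=[[-10,0,0,0,0,0,0],[-15,0,0,0,0,0,0],[-15,0,0,0,0,0,0],[-15,0,0,0,0,0,0],[0,0,0,0,0,0,0]])

```text
time_s: 47.05
tcp_pos: [0.6605, 0.0859, 0.0712]
orientation: [0.002, 0.021, 1.0, 0.0]
contact_force: [0.7, -0.6, 0.5]
finger_gap: 0.004
grip_force: 0.0
```

Request:
move_arm(deltas=[[-12,0,0,0,0,0,0],[-15,0,0,0,0,0,0],[-15,0,0,0,0,0,0],[-12,0,0,0,0,0,0],[-10,0,0,0,0,0,0],[0,0,0,0,0,0,0]])

```text
time_s: 47.8
tcp_pos: [0.595, 0.0856, 0.0683]
orientation: [-0.001, 0.021, 1.0, -0.0]
contact_force: [0.1, -0.5, 0.3]
finger_gap: 0.003
grip_force: 0.0
```

```bash
python3 - <<'E'
from h import *
for n in('scene',):
    im,d,K,A,b=cam(n,'scene3.png');P=world(d,K,A,b);Z=P[...,2]
    D=np.stack([(P[...,:2]*1000-O)@EX,(P[...,:2]*1000-O)@EY],-1)
    m=(D[...,1]>-118)&(D[...,1]<-50)&(Z>.055)&(Z<.2)&(D[...,0]>-110)&(D[...,0]<90);q=np.c_[D[m],Z[m]*1000]
    for y in(-110,-90,-70):
        t=q[np.abs(q[:,1]-y)<8];
        if len(t): i=t[:,2].argmax();print(y,len(t),t[i].round(1),'ang',np.arctan2(t[i,2]-50,20-t[i,0]))
print(r.observe()['tcp_pos'])
E
```

```text
-110 202 [ -47.  -102.1  131.2] ang 0.8809317918372883
-90 197 [-47.9 -90.1 131.2] ang 0.8740937977871518
-70 194 [-45.7 -62.8 130.6] ang 0.8872544828955735
[0.59540031 0.08563673 0.06818366]
```

Request:
move_arm(deltas=[[5,0,30,0,0,0,0],[-10,0,25,0,0,0,0],[-35,0,0,0,0,0,0],[0,0,-15,0,0,0,0],[0,0,-20,0,0,0,0],[0,0,-20,0,0,0,0],[0,0,0,0,0,0,0]])

```text
time_s: 48.72
tcp_pos: [0.5554, 0.0855, 0.0661]
orientation: [-0.002, 0.021, 1.0, -0.0]
contact_force: [0.9, 0.8, -0.1]
finger_gap: 0.006
grip_force: 0.0
```

Request:
move_arm(deltas=[[0,0,-15,0,0,0,0],[0,0,-15,0,0,0,0],[0,0,-8,0,0,0,0],[0,0,0,0,0,0,0]])

```text
time_s: 49.22
tcp_pos: [0.556, 0.0856, 0.0294]
orientation: [-0.001, 0.021, 1.0, -0.0]
contact_force: [0.8, -0.1, -0.5]
finger_gap: 0.007
grip_force: 0.0
```

Request:
move_arm(deltas=[[0,0,-5,0,0,0,0],[0,0,-4,0,0,0,0],[0,0,-2,0,0,0,0],[0,0,0,0,0,0,0]])

```text
time_s: 49.72
tcp_pos: [0.5565, 0.0857, 0.0192]
orientation: [0.0, 0.021, 1.0, 0.0]
contact_force: [-0.1, -0.0, 0.6]
finger_gap: 0.004
grip_force: 0.0
```

Request:
move_arm(deltas=[[0,0,-2,0,0,0,0],[0,0,-1,0,0,0,0],[0,0,0,0,0,0,0]])

```text
time_s: 50.1
tcp_pos: [0.5565, 0.0857, 0.0162]
orientation: [0.0, 0.021, 1.0, 0.0]
contact_force: [-0.1, 1.5, 0.6]
finger_gap: 0.006
grip_force: 0.0
```

Request:
move_arm(deltas=[[0,0,-2,0,0,0,0],[0,0,-1,0,0,0,0],[0,0,0,0,0,0,0]])

```text
time_s: 50.48
tcp_pos: [0.5566, 0.0857, 0.016]
orientation: [0.001, 0.021, 1.0, 0.0]
contact_force: [-5.4, -0.1, 17.9]
finger_gap: 0.004
grip_force: 8.7
```

Request:
move_arm(deltas=[[0,0,-1,0,0,0,0],[0,0,-1,0,0,0,0],[0,0,0,0,0,0,0]])

```text
time_s: 50.85
tcp_pos: [0.5567, 0.0857, 0.0158]
orientation: [0.001, 0.021, 1.0, 0.0]
contact_force: [-8.7, -0.9, 29.1]
finger_gap: 0.004
grip_force: 14.5
```

```bash
cat > cov.py <<'E'
from h import *
import sys
im,d,K,A,b=cam('scene',sys.argv[1]);P=world(d,K,A,b);Z=P[...,2]
D=np.stack([(P[...,:2]*1000-O)@EX,(P[...,:2]*1000-O)@EY],-1)
m=(np.abs(D[...,1])<118)&(Z>.045)&(Z<.2)&(D[...,0]>-100)&(D[...,0]<15);q=np.c_[D[m],Z[m]*1000]
for y in(-110,-90,-70,-50):
    t=q[(np.abs(q[:,1]-y)<9)]
    if len(t)>10:
        c=np.polyfit(t[:,0],t[:,2],1);print(y,len(t),'x',t[:,0].min().round(1),'slope ang',-np.arctan(c[0]).round(3),'z at -80',np.polyval(c,-80).round(1))
E
python3 cov.py scene4.png
```

```text
-110 190 x -84.3 slope ang -0.008 z at -80 55.4
-90 191 x -85.0 slope ang 0.0 z at -80 55.4
-70 185 x -82.9 slope ang 0.005 z at -80 56.1
-50 210 x -84.2 slope ang 0.223 z at -80 79.9
```

The cover is shut (slope about 0, z 55). Now back to the lever.

Request:
move_arm(deltas=[[0,0,8,0,0,0,0],[0,0,40,0,0,0,30],[0,-20,50,0,0,0,60],[-2,-45,30,0,0,0,60],[-2,-50,0,0,0,0,60],[-2,-50,0,0,0,0,60],[-2,-50,0,0,0,0,60],[-2,-50,0,0,0,0,60]])

```text
time_s: 51.9
tcp_pos: [0.5462, -0.1809, 0.139]
orientation: [-0.0, 0.021, 1.0, 0.0]
contact_force: [0.7, -0.2, -0.2]
finger_gap: 0.659
grip_force: 0.0
```

Request:
move_arm(deltas=[[0,-46,0,0,0,0,60],[0,0,0,0,0,0,60],[0,0,0,0,0,0,60]])

```text
time_s: 52.28
tcp_pos: [0.5462, -0.2248, 0.1388]
orientation: [-0.0, 0.021, 1.0, 0.001]
contact_force: [0.6, 1.1, 0.5]
finger_gap: 0.657
grip_force: 0.0
```

```bash
python3 cov.py scene5.png; python3 - <<'E'
from h import *
im,P=look('w17.png');Z=P[...,2]
m=(Z>.09)&(Z<.105)&(P[...,1]<-.15)&(P[...,1]>-.35)&(P[...,0]<.6)&(P[...,0]>.48);q=P[m];print(len(q),q.min(0),q.max(0),np.median(q,0).round(4))
E
```

```text
-110 185 x -85.7 slope ang -0.003 z at -80 55.5
-90 200 x -84.4 slope ang -0.003 z at -80 55.7
-70 185 x -83.7 slope ang -0.004 z at -80 55.6
-50 182 x -82.6 slope ang 0.001 z at -80 55.8
[ 0.5464 -0.2241  0.1391] 177.65
527 [ 0.53507751 -0.23681284  0.09030728] [ 0.55589562 -0.21526754  0.10093793] [ 0.5447 -0.2261  0.0985]
```

Cover still flat and shut, and the knob is in the off place, right under the gripper. Descend and grip it.

Request:
move_arm(deltas=[[0,-1,-35,0,0,0,60],[0,0,-35,0,0,0,60],[0,0,-15,0,0,0,60],[0,0,-7,0,0,0,60],[0,0,0,0,0,0,10],[0,0,0,0,0,0,10],[0,0,0,0,0,0,10],[0,0,0,0,0,0,10]])

```text
time_s: 53.38
tcp_pos: [0.5467, -0.2265, 0.0478]
orientation: [0.0, 0.021, 1.0, -0.0]
contact_force: [-0.6, -0.4, -0.0]
finger_gap: 0.253
grip_force: 0.0
```

Request:
move_arm(deltas=[[0,0,0,0,0,0,10],[0,0,0,0,0,0,10]])

```text
time_s: 53.62
tcp_pos: [0.5465, -0.2263, 0.0477]
orientation: [0.0, 0.021, 1.0, 0.0]
contact_force: [-0.4, 1.1, 3.0]
finger_gap: 0.228
grip_force: 30.0
```

Request:
move_arm(deltas=[[-3,-8,0,0,0,0,10],[-3,-8,0,0,0,0,10],[-1,-8,0,0,0,0,10],[-1,-8,0,0,0,0,10],[0,-8,0,0,0,0,10],[1,-8,0,0,0,0,10],[0,0,0,0,0,0,10],[0,0,0,0,0,0,10]])

```text
time_s: 54.62
tcp_pos: [0.5383, -0.2744, 0.0476]
orientation: [-0.001, 0.021, 1.0, 0.0]
contact_force: [-2.3, 1.4, 5.0]
finger_gap: 0.228
grip_force: 30.0
```

Request:
move_arm(deltas=[[0,0,0,0,0,0,50],[0,0,0,0,0,0,50],[0,0,0,0,0,0,50],[0,0,30,0,0,0,60],[0,0,50,0,0,0,60],[0,0,50,0,0,0,60],[0,0,20,0,0,0,60],[0,0,0,0,0,0,60]])

```text
time_s: 55.62
tcp_pos: [0.5404, -0.2748, 0.199]
orientation: [0.002, 0.021, 1.0, -0.001]
contact_force: [0.0, -0.1, -1.1]
finger_gap: 0.655
grip_force: 0.0
```

```bash
python3 cov.py scene6.png; python3 - <<'E'
from h import *
im,P=look('w18.png');Z=P[...,2]
m=(Z>.09)&(Z<.105)&(P[...,1]<-.15)&(P[...,1]>-.35)&(P[...,0]<.6)&(P[...,0]>.48);q=P[m];k=(q.min(0)+q.max(0))[:2]/2-[.623,-.2625];print(len(q),q.min(0),q.max(0),'ang',np.degrees(np.arctan2(k[1],k[0]))%360,'want 188.6')
E
```

```text
-110 192 x -83.6 slope ang 0.005 z at -80 56.0
-90 192 x -83.9 slope ang -0.006 z at -80 55.5
-70 190 x -85.1 slope ang 0.005 z at -80 56.1
-50 180 x -83.9 slope ang -0.004 z at -80 55.8
[ 0.5389 -0.274   0.1961] 177.58
353 [ 0.52838838 -0.28541453  0.09011785] [ 0.54937862 -0.2644592   0.10102445] ang 188.41041471438527 want 188.6
```

Lever is at notch 1 with the pin, the cover is shut, and the robot is clear. Handing in.

```bash
python3 -c "
from workcell import r
print(r.close_job())"
```

```text
the job is handed in; nothing more can be done
None
```

The job is handed in: the lever went to off, all four packs are home, the cover is shut, and the lever now rests in the tall-pin notch (lever 0). My last camera checks confirmed the cover and lever; I did not see the packs again after shutting the cover, and the hand-in returned no verdict.

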